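# Wind the microscope's lifting stage up to the height gauge

### The arm

A 6-joint arm with a two-finger parallel gripper is mounted at the origin on the work surface. World frame = base frame: x ahead of the robot, y to its left, z up, the work surface at z = 0. Lengths are in mm, angles in rad, forces in N, time in s.
With the tool pointing down it reaches from about 275 to 850 mm from the base axis. Payload 19 kg.
Tool frame: the origin (TCP) lies between the finger pads; the fingertips stand 14 mm ahead of it and the grasp point (between the pads) lies 5 mm behind it; z points along the fingers, y is the direction in which the jaws open and shut (so a half turn about z gives the same grasp; the last joint's range is limited). The gripper opens to 85 mm and grips with 20 to 120 N. Pads are 22 mm wide; open, the fingers measure 114 mm over their backs; the gripper's body (76 mm by 85 mm) begins 54 mm behind the grasp point. The pads swing forward as they close: fully open they stand 13 mm farther back than shut.
Start: joints at [-1.246, 0.15, 1.437, -0, 1.554, -0.134], TCP at [254.622, -515.515, 216.667] pointing down, gripper open.
Joint ranges: [-2.8, 2.8], [-0.68, 2.1], [0.12, 2.68], [-1.39, 4.53], [0.16, 2.79], [-2.81, 2.81]. Speed limits (rad/s): [1.89, 1.89, 2.22, 3.01, 3.01, 3.01].

### API

Orientations are given as a 3x3 rotation matrix whose columns are the frame's x, y, z axes.
In Python, from rig import observe, read_camera, close_job gives the robot as it stands.
- The arm moves only by the tool arm_command, never from a script. Its argument "moves" is a list of rows, each an object of numbers: "ax", "ay", "az": the turn, a rotation vector about the tool's x, y, z in degrees; "x", "y", "z": the shift along the tool's x, y, z in mm; "gripper": the closure, from -1 (fully open) to 1 (shut), so that 0 is half open. A call has 1 to 12 rows; each row shifts and turns the pose as measured when the row begins, along the tool's axes as they then stand; what a row does not reach is not made up. A row lasts 1/12 s, in which the tool goes at most 41.7 mm and 7.16 degrees, less where a joint would pass 70% of its speed; a pose out of reach is approached as far as the arm can. A call with a gripper value outside its range is refused whole. The fingers move at their own pace and stop on an object; "squeeze" is the grip in N (left out, the last holds). Time passes only in rows, so rows that do not move let the fingers close. It gives the time, the measured TCP pose, the force and the opening at its end, in the units of the state.
- observe(): the state, without advancing time (a new reading comes with each control period).
- read_camera(name): name is "scene" or "side" or "wrist"; returns a dict with "frame" (480x640x3 uint8, red, green, blue), "depth" (480x640 float32, mm along the optical axis (not along the pixel's ray), 0 where there is no reading), "fx", "fy", "cx", "cy" (pixels), "R" (3x3) and "t" (3): a world point X has camera coordinates R X + t; the wrist camera has in their place "hand_eye" (4x4, takes a point from camera to tool coordinates, whose origin is the TCP and whose axes are the flange's). Camera axes: x right, y down, z forward; pixel columns grow to the right and rows downward; lengths in mm; the calibration is good to about 2 mm. A picture is of the moment at which its call begins: read the wrist's pose just before it.
- close_job(): hands the job in, once; it reports no verdict.
The state is a dict: "t": time; "qpos": joint angles; "joint_velocities": joint speeds; "joint_torque": joint torques, N m; "tool_pos": TCP position; "tool_rot": TCP orientation; "contact_force": force on the tool from outside, world axes, zero at the start; "wrist_torque": the same for the moment, N m; "opening": finger opening in mm.
Only numpy, scipy, OpenCV 4.12 (cv2) and the standard library are available. Lean on these libraries where they do the work, as an engineer would, in place of code of your own. Each camera call takes 0.05 s, during which the arm holds its last target.

### The job

The medal under the stereo microscope has to come up into focus. Fit the loose crank key down over the square drive shaft until it sits fully home, feeling gently for the angle at which it drops on, then wind the crank clockwise (seen from above) until the top of the lifting stage is level with the gauge's pointer. Handle only the crank, never force or slam it on the shaft, keep the medal lying on the stage and leave the other things alone; finish with the crank left fully on the shaft.

Things in the scene. Friction and masses are not known exactly. Their poses are not given: they have to be found in the camera images.
- scope: White stereo microscope, fixed. Base 34 mm high; at one end a gear housing (70 x 70, 46 mm high) with the upright drive shaft, at the other the lifting stage and behind it the pillar and head (360 mm high, eyepieces 445 mm; lens 200 mm up over the stage). Origin: on the table, on the shaft's axis. +y points from the shaft to the stage's centre, 225 mm away; z up.
- shaft_foot (a point): On the drive shaft's axis at the top face of the round steel collar (48 mm across), 50 mm above the table: where the crank key's underside rests when fully home. Orientation: the microscope's. The bare shaft stands 20 mm up from here. Pressing or wrenching the crank against the shaft with over 60 N, or knocking it on the housing with over 150 N, spoils the drive.
- stage_top (a point): Middle of the top face of the lifting stage, an aluminium plate 110 x 110 x 8 mm which rises and sinks straight up and down as the drive shaft is turned. At the start 12 to 22 mm below the pointer; the drive can go at least 10 mm past the pointer. Not to be touched.
- gauge_tip (a point): Tip of the flat steel pointer of the height gauge (small fixed pillar beside the stage, on the side towards the drive shaft), on the pointer's top face: the height which the stage's top face is to reach.
- crank_boss (a point): Centre of the gripping boss of the loose steel crank key (0.35 kg): block 24 x 24 mm, from 26 to 54 mm above the key's underside; this point is 42 mm above it. +x points from the socket's axis to the handle, z up as it stands at the start and in use. Grasp it across y: the crank's arm (14 mm wide, 18 to 26 mm up) runs along +x. Hub under the boss: 36 x 36 x 26 mm.
- crank_socket (a point): Middle of the key's underside (it starts standing on the table): mouth of the square socket, 15.6 mm wide, 22 mm deep, with a 2 mm chamfer; its sides are parallel to the crank's x and y. It goes on the shaft in any of four positions, with about 0.1 rad of play either way. Fully home, this point coincides with shaft_foot.
- crank_handle (a point): On the key's upright black handle at gripping height, 70 mm above the key's underside, 65 mm out along the crank's x from the socket's axis. The handle is a sleeve 21 mm across, from 31 to 85 mm above the underside, that spins freely on its pin: a gripper holding it need not turn as the crank goes round.
- medal_mid (a point): Centre of the dark round bronze medal, 52 mm across, 5.5 mm thick, with a small lug, which lies loose on the stage near its middle.
- jar_center (a point): Closed glass jar 60 mm across, 75 mm high, standing on the table: leave alone. Point half-way up.
- scalpel_mid (a point): Steel scalpel about 135 mm long, lying on the table: leave alone. Point at its middle.
- tray_mid (a point): White plastic sorting tray 80 x 120 x 30 mm on the table: leave alone. Point at its middle.
- shaft_tip (a point): Top end of the steel drive shaft: 14 mm square, the last 3 mm tapered to 10.4 mm. The square's angle about the vertical varies and is NOT given by this point's orientation (the microscope's): feel or look for it. Turning takes 0.12 N m, plus 0.02 per rad/s; it stays where left. Clockwise seen from above raises the stage 12 mm a turn, anticlockwise lowers it.
Not all that is in view belongs to the job. Leave any blue look-alike of the part that bears crank_boss alone. Of the things that look like the part that bears medal_mid, the largest one is meant.

How it is judged (in metres and radians):
On the way, in this order (a step that is already met when the one before it is completed fails the run):
1. the crank key sits fully home on the square drive shaft, the stage still below the pointer (horizontal distance between crank_socket and shaft_foot below 0.004 m and z of crank_socket in the frame of shaft_foot below 0.004 m and z of stage_top in the frame of gauge_tip below -0.006 m), for 0.2 s.
2. the crank, on the shaft, has wound the stage up level with the pointer (horizontal distance between crank_socket and shaft_foot below 0.005 m and z of crank_socket in the frame of shaft_foot below 0.008 m and z of stage_top in the frame of gauge_tip between -0.0025 and 0.0025 m), for 0.2 s.
At the end, for the whole second after the job is handed in: The stage's top face is within 2.5 mm of the height of the pointer, the crank key is fully home on the shaft (within 4 mm) and let go, and the medal lies on the stage (z of stage_top in the frame of gauge_tip between -0.0025 and 0.0025 m and horizontal distance between crank_socket and shaft_foot below 0.004 m and z of crank_socket in the frame of shaft_foot below 0.004 m and horizontal distance between medal_mid and stage_top below 0.03 m and z of medal_mid in the frame of stage_top between 0 and 0.008 m); the robot touches nothing.
It fails at once if the crank is pressed or wrenched against the drive shaft with more than 60 N, or slammed on the housing with more than 150 N (contact force between crank and shaft_c0 above 60 N or contact force between crank and shaft_c1 above 60 N or contact force between crank and scope above 150 N).
It fails at once if the robot touches the stage or the medal (contact force between any of the arm, the fingers and stage above 1 N or contact force between any of the arm, the fingers and medal above 1 N).
It fails at once if the medal, jar, scalpel or tray is disturbed (moved more than 20 mm; the medal sideways on the stage to more than 30 mm from its middle) (distance of any of jar_center, scalpel_mid, tray_mid from where it was at the start of the episode above 0.02 m or horizontal distance between medal_mid and stage_top above 0.03 m).
It also fails if it takes over 69 s, if anything falls off the work surface, if the arm or the gripper's body presses on something with over 40 N, if the wrist force passes 120 N, or if a joint passes its speed limit or range.

## Working session

There is one attempt and no reset: what is moved stays moved. The work goes in short steps, Python scripts to look and compute and a tool call to move; the robot and the scene stay as the last step left them, time stands still between calls to the robot, and variables do not carry over. Pictures are saved under pics/ and viewed, and the job is handed in when it is done.

Besides the shell and the picture viewer there is one more tool, called after "Call:" as name(argument=value, ...), one argument or row to a line, values as JSON. arm_command: Moves the arm, as the interface text tells. Its arguments: {"type":"object","properties":{"moves":{"type":"array","items":{"type":"object","properties":{"ax":{"type":"number"},"ay":{"type":"number"},"az":{"type":"number"},"x":{"type":"number"},"y":{"type":"number"},"z":{"type":"number"},"gripper":{"type":"number"}}}},"squeeze":{"type":"number"}},"required":["moves"]}

```bash
ls; mkdir -p pics; cat > h.py <<'E'
import numpy as np, cv2
from rig import observe, read_camera, close_job
def snap(n,f):
    o=observe(); c=read_camera(n); cv2.imwrite('pics/'+f+'.png',c['frame'][:,:,::-1])
    np.savez('pics/'+f+'.npz',tp=o['tool_pos'],tr=o['tool_rot'],**{k:c[k] for k in c})
    return c
def cloud(f):
    d=np.load('pics/'+f+'.npz'); z=d['depth'].astype(float)
    v,u=np.mgrid[0:480,0:640]
    P=np.stack([(u-d['cx'])/d['fx']*z,(v-d['cy'])/d['fy']*z,z],-1)
    if 'R' in d: W=(P-d['t'])@d['R']
    else:
        H=d['hand_eye']; W=P@H[:3,:3].T+H[:3,3]; W=W@np.array(d['tr']).T+np.array(d['tp'])
    W[z==0]=np.nan
    return d['frame'],W
E
python3 - <<'E'
from h import *
for n in ('scene','side','wrist'): snap(n,n+'0')
o=observe(); print(o)
E
```

```text
pics
{'t': 0.15, 'qpos': array([-1.24598815e+00,  1.50860230e-01,  1.43783771e+00, -1.07968918e-05,
        1.55382121e+00, -1.33986856e-01]), 'joint_velocities': array([ 0.00206928, -0.00216163, -0.00206001,  0.00134495,  0.0005845 ,
        0.00113946]), 'joint_torque': array([ 2.12178034e-03, -7.13386416e+01, -5.71040583e+01, -2.80590893e-05,
        7.22752913e-03,  1.16485560e-05]), 'tool_pos': array([ 254.57037863, -515.35291647,  216.24335232]), 'tool_rot': array([[ 8.96586722e-01,  4.42868102e-01, -3.05900113e-04],
       [ 4.42868193e-01, -8.96586303e-01,  8.74604333e-04],
       [ 1.13068510e-04, -9.19632062e-04, -9.99999571e-01]]), 'contact_force': array([-0.59776131,  0.36907764, -0.33139326]), 'wrist_torque': array([-0.00300822,  0.01153095,  0.04415201]), 'opening': 85.17867954083012}
```

View pics/scene0.png

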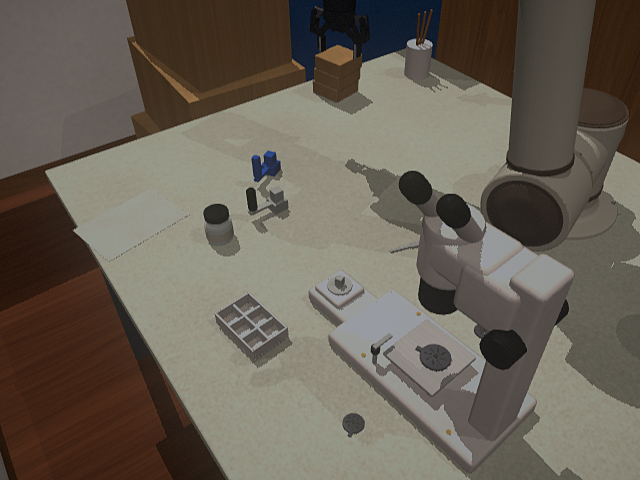

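View pics/side0.png

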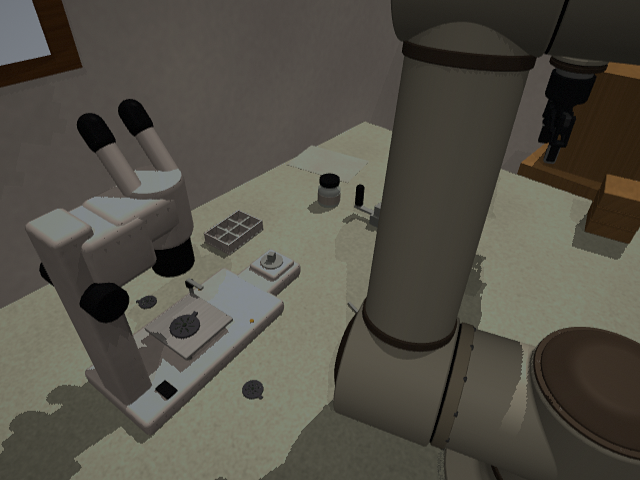

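View pics/wrist0.png

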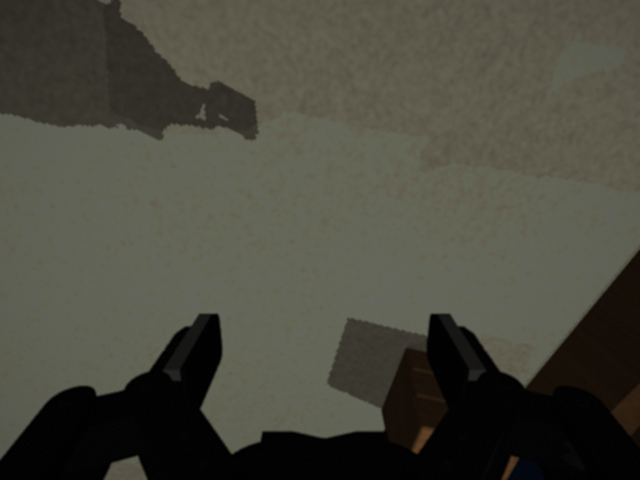

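Scene view: the steel crank has its boss near (279,193) and its handle at (252,200), with the blue look-alike behind it at (265,165). The jar is at (218,225), the shaft at (340,283), the gauge at (380,345) and the stage with the medal at (435,356). Next I measure positions.

```bash
python3 - <<'E'
from h import *
f,W=cloud('scene0')
for n,(u,v) in dict(boss=(278,188),bossb=(275,185),handle=(252,190),hub=(280,207),arm=(262,208),jar=(216,210),shafttip=(340,278),collar=(330,287),collar2=(352,290),house=(322,296),stage=(400,355),stage2=(455,375),medal=(435,356),ptr=(385,341),gp=(376,350),tray=(250,325)).items():
    print(n,(u,v),np.round(W[v,u]),f[v,u])
f2,W2=cloud('side0')
for n,(u,v) in dict(tip=(271,254),collar=(262,264),ptr=(197,288),ptr2=(191,284),stage=(165,325),medal=(185,326)).items(): print(n,np.round(W2[v,u]))
c=f[150:235,200:310]; cv2.imwrite('pics/c1.png',cv2.resize(c,None,fx=7,fy=7,interpolation=2)[:,:,::-1])
c=f[260:400,300:480]; cv2.imwrite('pics/c2.png',cv2.resize(c,None,fx=4.2,fy=4.2,interpolation=2)[:,:,::-1])
# crank points
sel=np.zeros(f.shape[:2],bool); sel[178:222,240:295]=1
P=W[sel]; P=P[(P[:,2]>30)]
for a,b in ((30,48),(48,58),(58,90)):
    Q=P[(P[:,2]>a)&(P[:,2]<b)]; print(a,b,len(Q),np.round(Q.min(0)),np.round(Q.max(0)),np.round(np.median(Q,0)))
E
```

```text
boss (278, 188) [ 535. -368.   55.] [138 136 130]
bossb (275, 185) [ 499. -448.   -1.] [154 152 134]
handle (252, 190) [ 604. -362.   85.] [40 38 35]
hub (280, 207) [ 546. -347.   18.] [69 67 63]
arm (262, 208) [ 584. -363.   24.] [95 93 89]
jar (216, 210) [ 697. -355.   78.] [43 41 37]
shafttip (340, 278) [599. -45.  71.] [146 143 137]
collar (330, 287) [616. -54.  49.] [141 139 133]
collar2 (352, 290) [586. -25.  47.] [158 161 167]
house (322, 296) [634. -55.  35.] [134 133 127]
stage (400, 355) [617. 148.  60.] [142 136 131]
stage2 (455, 375) [571. 229.  59.] [90 87 83]
medal (435, 356) [nan nan nan] [48 52 42]
ptr (385, 341) [632. 124.  83.] [70 68 63]
gp (376, 350) [651. 125.  75.] [38 37 36]
tray (250, 325) [774. -89.  16.] [84 77 73]
tip [593. -44.  70.]
collar [600. -23.  52.]
ptr [620. 123.  78.]
ptr2 [637. 124.  77.]
stage [604. 208.  59.]
medal [571. 188.  64.]
30 48 145 [ 529. -461.   30.] [ 619. -346.   48.] [ 554. -358.   39.]
48 58 118 [ 531. -381.   48.] [ 617. -353.   58.] [ 548. -361.   54.]
58 90 126 [ 598. -376.   59.] [ 618. -351.   88.] [ 610. -359.   77.]
```

View pics/c1.png

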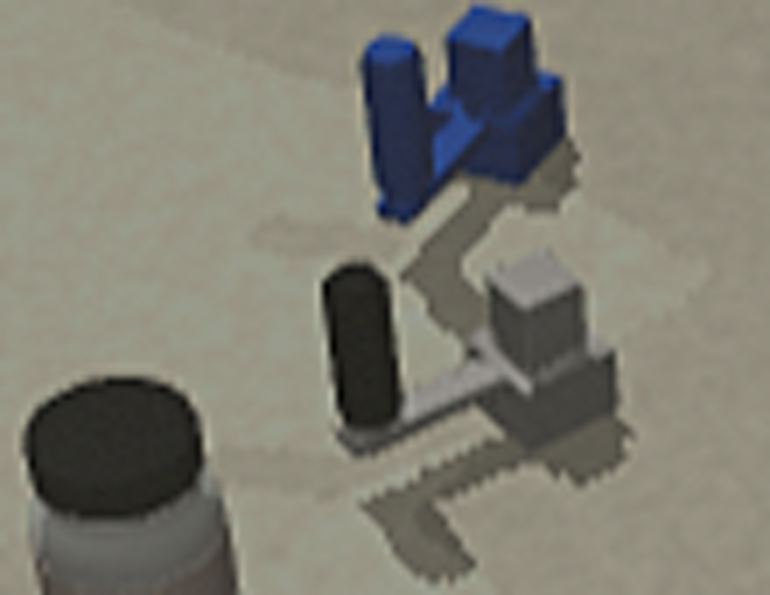

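View pics/c2.png

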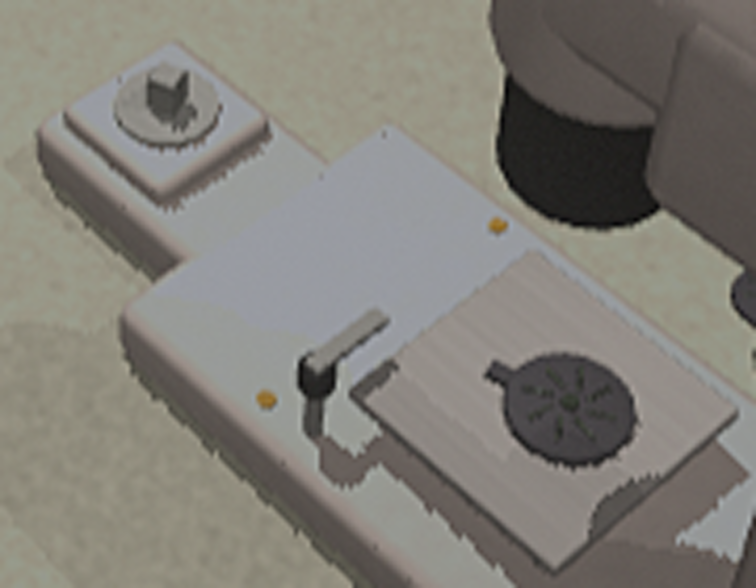

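```bash
cat >> h.py <<'E'
def togo(p,yaw=None):
    "tool-frame shift (mm) to world p, and turn (deg about tool z) to bring tool x to world yaw"
    o=observe(); R=o['tool_rot']; d=R.T@(np.array(p)-o['tool_pos'])
    cy=np.degrees(np.arctan2(R[1,0],R[0,0]))
    print('shift',np.round(d,1),'yaw',round(cy,2),'az', None if yaw is None else round(-((yaw-cy+180)%360-180),2), 'tilt',np.round(R[:,2],4))
E
python3 - <<'E'
from h import *
d=np.load('pics/wrist0.npz'); print(d['hand_eye'].round(3),d['fx'],d['cx'],d['cy'])
togo([500,-363,230],0)
E
```

```text
[[ 1.00000e-03 -9.46000e-01 -3.25000e-01  8.21380e+01]
 [ 1.00000e+00  1.00000e-03  0.00000e+00  4.10000e-02]
 [ 0.00000e+00 -3.25000e-01  9.46000e-01 -1.57828e+02]
 [ 0.00000e+00  0.00000e+00  0.00000e+00  1.00000e+00]] 362.1040260416148 324.05957396131595 241.95230504568775
shift [287.5 -27.9 -13.7] yaw 26.29 az 26.29 tilt [-3.e-04  9.e-04 -1.e+00]
```

Call:
arm_command(
  moves=[
    {"az": 6.6},
    {"az": 6.6},
    {"az": 6.6},
    {"az": 6.5},
    {"x": 40},
    {"x": 40,"y": -20},
    {"x": 40,"y": -30},
    {"x": 40,"y": -30},
    {"x": 40,"y": -30},
    {"x": 35,"y": -30},
    {},
    {},
  ],
)

```text
schema error: expected keys ax, ay, az, x, y, z, gripper
```

```bash
python3 - <<'E'
from h import *
togo([520,-363,230],0); snap('wrist','wrist1')
E
```

```text
shift [305.5 -19.1 -13.7] yaw 26.29 az 26.29 tilt [-3.e-04  9.e-04 -1.e+00]
```

View pics/wrist1.png

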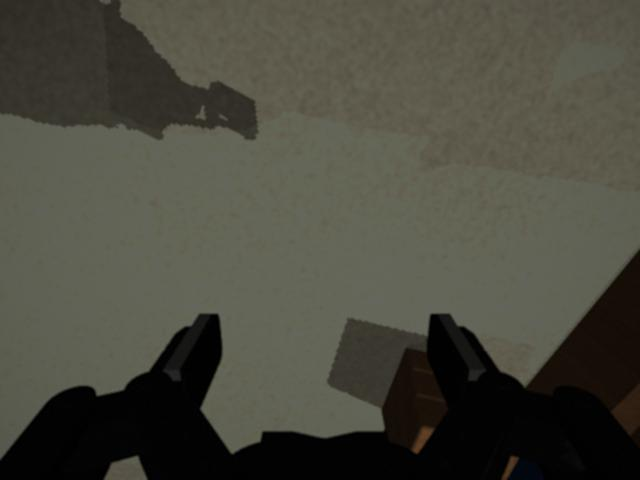

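Call:
arm_command(
  moves=[
    {"ax": 0,"ay": 0,"az": 6.6,"x": 0,"y": 0,"z": 0,"gripper": -1},
    {"ax": 0,"ay": 0,"az": 6.6,"x": 0,"y": 0,"z": 0,"gripper": -1},
    {"ax": 0,"ay": 0,"az": 6.6,"x": 0,"y": 0,"z": 0,"gripper": -1},
    {"ax": 0,"ay": 0,"az": 6.5,"x": 0,"y": 0,"z": 0,"gripper": -1},
    {"ax": 0,"ay": 0,"az": 0,"x": 35,"y": -20,"z": 0,"gripper": -1},
    {"ax": 0,"ay": 0,"az": 0,"x": 35,"y": -20,"z": 0,"gripper": -1},
    {"ax": 0,"ay": 0,"az": 0,"x": 35,"y": -20,"z": 0,"gripper": -1},
    {"ax": 0,"ay": 0,"az": 0,"x": 35,"y": -20,"z": 0,"gripper": -1},
    {"ax": 0,"ay": 0,"az": 0,"x": 35,"y": -20,"z": 0,"gripper": -1},
    {"ax": 0,"ay": 0,"az": 0,"x": 35,"y": -20,"z": 0,"gripper": -1},
    {"ax": 0,"ay": 0,"az": 0,"x": 35,"y": -20,"z": 0,"gripper": -1},
    {"ax": 0,"ay": 0,"az": 0,"x": 0,"y": 0,"z": 0,"gripper": -1},
  ],
)

```text
t: 1.2
tool_pos: [509.8, -376.1, 213.5]
tool_rot: [[1.0, -0.032, -0.002], [-0.032, -0.999, 0.004], [-0.002, -0.004, -1.0]]
contact_force: [0.9, 0.1, 0.0]
opening: 85.6
```

```bash
python3 - <<'E'
from h import *
togo([520,-363,230],0); snap('wrist','wrist1')
E
```

```text
shift [  9.7 -13.5 -16.4] yaw -1.81 az -1.81 tilt [-0.0023  0.0037 -1.    ]
```

View pics/wrist1.png

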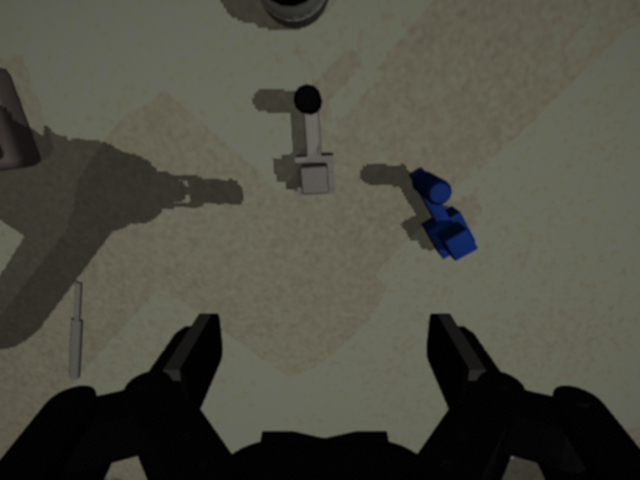

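Wrist view: boss top at (314,179), handle top at (308,99), and the blue key off to the right.

```bash
cat >> h.py <<'E'
def ray(f,u,v,z):
    d=np.load('pics/'+f+'.npz'); p=np.array([(u-d['cx'])/d['fx'],(v-d['cy'])/d['fy'],1.])
    if 'R' in d: D=d['R'].T@p; C=-d['R'].T@d['t']
    else:
        H=d['hand_eye']; R=np.array(d['tr']); D=R@H[:3,:3]@p; C=R@H[:3,3]+d['tp']
    return C+D*(z-C[2])/D[2]
E
python3 - <<'E'
from h import *
f,W=cloud('wrist1')
for k,(u,v) in dict(boss=(314,179),handle=(308,99),bh=(438,190),bb=(459,242)).items(): print(k,W[v,u].round(1))
# boss top face
m=(abs(W[...,2]-54)<4); m[:150]=0; m[200:]=0; m[:,:295]=0; m[:,335:]=0
v,u=np.nonzero(m); print(len(u),u.min(),u.max(),v.min(),v.max(),np.median(W[m],0))
r=cv2.minAreaRect(W[m][:,:2].astype(np.float32)); print(r)
m=(abs(W[...,2]-85)<4); m[:70]=0; m[130:]=0; m[:,:285]=0; m[:,335:]=0
r=cv2.minEnclosingCircle(W[m][:,:2].astype(np.float32)); print(r,m.sum())
print(ray('wrist1',314,179,54),ray('wrist1',308,99,85))
c=f[60:220,250:370]; cv2.imwrite('pics/c3.png',cv2.resize(c,None,fx=3.7,fy=3.7,interpolation=2)[:,:,::-1])
E
```

```text
boss [ 541.3 -368.6   55.3]
handle [ 604.9 -367.6   85.4]
bh [ 534.5 -467.9   85.3]
bb [ 479.5 -499.8   55.6]
745 300 328 165 193 [ 541.47351298 -368.94358661   54.38020609]
((540.82275390625, -368.7926025390625), (24.296634674072266, 23.826309204101562), 2.0236690044403076)
((605.9076538085938, -366.9002685546875), 10.238509178161621) 630
[ 541.08241911 -368.53718316   54.        ] [ 604.9501299  -367.56435754   85.        ]
```

View pics/c3.png

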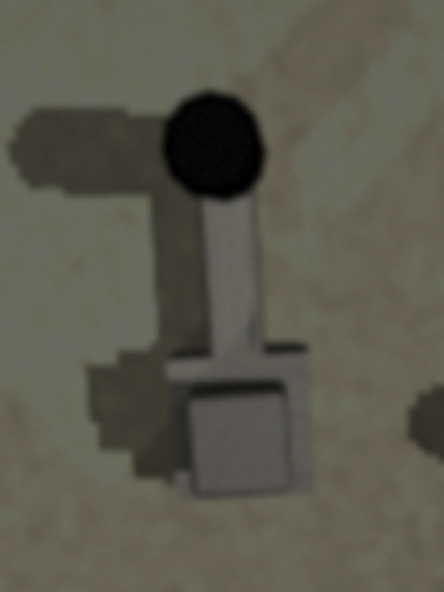

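```bash
python3 - <<'E'
from h import *
f,W=cloud('scene0')
for u,v in ((410,180),(420,195),(452,205),(460,220),(440,290),(440,230),(545,260)): print(u,v,W[v,u].round())
m=W[...,2]>150; m&=(W[...,0]>350)
f2,W2=cloud('side0')
for u,v in ((95,125),(135,110),(60,225),(165,180),(175,255)): print(u,v,W2[v,u].round())
# tall stuff near shaft
for F in (W,W2):
    m=(F[...,2]>100)&(F[...,1]>-150)&(F[...,1]<400)&(F[...,0]>350)&(F[...,0]<800)
    P=F[m]; 
    for z in range(100,460,50):
        Q=P[(P[:,2]>=z)&(P[:,2]<z+50)]
        if len(Q): print(z,Q.min(0).round(),Q.max(0).round())
togo([570,-42,240],0)
# stage / pointer
for n,(u,v) in dict(p1=(378,347),p2=(391,337)).items(): print(W[v,u])
d=np.load('pics/scene0.npz'); print(-d['R'].T@d['t']); d=np.load('pics/side0.npz'); print(-d['R'].T@d['t'])
E
```

```text
410 180 [648. 156. 441.]
420 195 [640. 168. 422.]
452 205 [640. 218. 439.]
460 220 [632. 227. 419.]
440 290 [605. 195. 255.]
440 230 [610. 182. 360.]
545 260 [546. 297. 359.]
95 125 [616. 213. 434.]
135 110 [621. 154. 434.]
60 225 [560. 310. 359.]
165 180 [554. 170. 360.]
175 255 [547. 186. 241.]
100 [537. 290. 100.] [604. 339. 150.]
150 [535. 290. 150.] [604. 338. 200.]
200 [537. 151. 200.] [633. 338. 250.]
250 [500. 147. 250.] [634. 340. 300.]
300 [528. 142. 300.] [622. 338. 350.]
350 [532. 141. 350.] [637. 338. 400.]
400 [598. 139. 400.] [657. 229. 446.]
100 [527. 285. 100.] [590. 339. 150.]
150 [527. 175. 150.] [591. 339. 200.]
200 [498. 148. 200.] [615. 339. 250.]
250 [498. 140. 250.] [628. 341. 300.]
300 [520. 139. 300.] [613. 339. 350.]
350 [528. 136. 350.] [624. 339. 400.]
400 [594. 135. 400.] [646. 230. 444.]
shift [  51.5 -337.3  -25.7] yaw -1.82 az -1.82 tilt [-0.0034  0.0033 -1.    ]
[647.52381127 124.8841938   80.77856319]
[615.67394681 120.65407424  78.64308073]
[1043.26190547  543.24183194  845.2710831 ]
[ 59.70909824 428.22855632 674.54381912]
```

Call:
arm_command(
  moves=[
    {"ax": 0,"ay": 0,"az": -1.8,"x": 4,"y": -40,"z": 0,"gripper": -1},
    {"ax": 0,"ay": 0,"az": 0,"x": 4,"y": -40,"z": 0,"gripper": -1},
    {"ax": 0,"ay": 0,"az": 0,"x": 4,"y": -40,"z": 0,"gripper": -1},
    {"ax": 0,"ay": 0,"az": 0,"x": 4,"y": -40,"z": 0,"gripper": -1},
    {"ax": 0,"ay": 0,"az": 0,"x": 4,"y": -40,"z": 0,"gripper": -1},
    {"ax": 0,"ay": 0,"az": 0,"x": 4,"y": -40,"z": 0,"gripper": -1},
    {"ax": 0,"ay": 0,"az": 0,"x": 4,"y": -40,"z": 0,"gripper": -1},
    {"ax": 0,"ay": 0,"az": 0,"x": 4,"y": -40,"z": 0,"gripper": -1},
    {"ax": 0,"ay": 0,"az": 0,"x": 0,"y": -15,"z": 0,"gripper": -1},
    {"ax": 0,"ay": 0,"az": 0,"x": 0,"y": 0,"z": 0,"gripper": -1},
  ],
)

```text
t: 2.08
tool_pos: [535.9, -36.6, 211.3]
tool_rot: [[1.0, -0.007, -0.007], [-0.007, -1.0, 0.004], [-0.007, -0.004, -1.0]]
contact_force: [-0.0, -0.6, 0.4]
opening: 85.4
```

```bash
python3 - <<'E'
from h import *
togo([560,-42,200],0); snap('wrist','wrist2'); snap('scene','scene2')
f,W=cloud('wrist2')
E
```

```text
shift [24.2  5.2 11.1] yaw -0.42 az -0.42 tilt [-0.0075  0.0037 -1.    ]
```

View pics/wrist2.png

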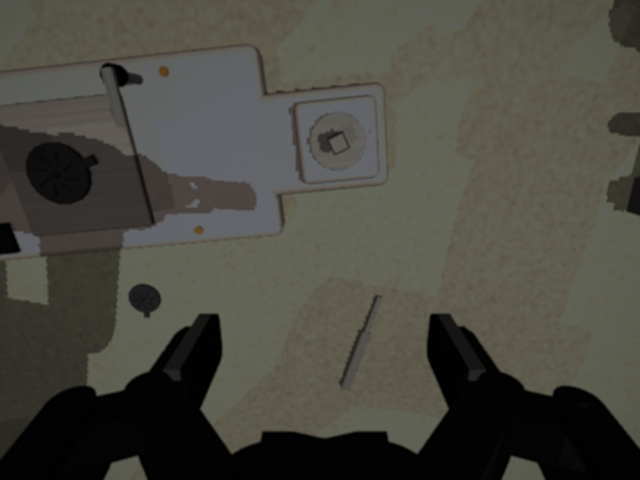

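Wrist view: the collar and square tip are at (338,143), the pointer runs from (115,75) to (124,122), and the stage and medal are to the left. The scalpel is at (360,340).

```bash
python3 - <<'E'
from h import *
f,W=cloud('wrist2')
z=W[...,2]
reg=np.zeros(z.shape,bool); reg[100:190,290:390]=1
m=reg&(abs(z-70)<4); print('tip n',m.sum(),np.median(W[m],0).round(1),cv2.minAreaRect(W[m][:,:2].astype(np.float32)))
v,u=np.nonzero(m); print(u.min(),u.max(),v.min(),v.max())
m=reg&(z>60); print(cv2.minAreaRect(W[m][:,:2].astype(np.float32)))
# zmap of tip
print(z[128:158:2,324:354:2].round().astype(int))
m=reg&(abs(z-50)<1.8); c,r=cv2.minEnclosingCircle(W[m][:,:2].astype(np.float32)); print('collar',c,r,m.sum(),np.median(z[m]))
m=reg&(abs(z-46)<1.5);print('housing',cv2.minAreaRect(W[m][:,:2].astype(np.float32)),m.sum())
for k,(a,b) in dict(st=(30,120),st2=(100,215),st3=(80,110),ptr=(122,118),ptr1=(118,100),base=(200,120)).items(): print(k,W[b,a].round(1))
c=f[100:190,290:390]; cv2.imwrite('pics/c4.png',cv2.resize(c,None,fx=6,fy=6,interpolation=2)[:,:,::-1])
c=f[50:260,0:180]; cv2.imwrite('pics/c5.png',cv2.resize(c,None,fx=2.8,fy=2.8,interpolation=2)[:,:,::-1])
E
```

```text
tip n 314 [598.  -48.5  70.1] ((598.004638671875, -48.84177780151367), (13.808160781860352, 13.922517776489258), 26.140426635742188)
328 349 131 154
((598.0259399414062, -48.831321716308594), (13.855620384216309, 13.922517776489258), 26.140426635742188)
[[52 51 50 50 51 52 51 50 51 49 52 51 48 50 50]
 [51 51 51 51 50 50 50 51 50 58 50 51 49 50 50]
 [51 51 50 50 51 50 51 57 68 68 50 49 50 51 51]
 [52 50 51 50 51 56 67 70 69 72 68 50 50 52 50]
 [51 50 51 56 67 69 69 70 71 71 69 52 51 50 51]
 [51 51 68 69 70 70 71 70 71 69 70 68 50 50 50]
 [50 50 69 71 71 70 70 72 70 70 71 68 49 51 50]
 [52 51 50 69 69 70 69 71 70 69 71 69 50 51 52]
 [50 51 50 69 70 69 72 71 70 71 70 71 68 51 51]
 [50 51 51 50 70 71 71 70 70 71 71 71 70 51 49]
 [50 51 51 50 68 70 73 71 70 70 70 69 50 51 51]
 [51 51 50 50 51 70 71 71 71 69 50 50 50 51 49]
 [50 51 50 49 50 69 69 67 51 50 50 50 51 51 50]
 [51 50 52 50 49 49 50 51 53 50 51 51 50 51 51]
 [51 50 52 50 51 51 51 50 51 51 51 51 52 50 51]]
collar (597.5077514648438, -49.23909378051758) 37.409061431884766 2149 50.45725584066122
housing ((598.0580444335938, -48.7989501953125), (67.21337127685547, 67.02932739257812), 5.527126789093018) 3143
st [616.6 199.5  61.5]
st2 [537.4 159.7  61.7]
st3 [623.9 157.3  61.7]
ptr [617.8 115.1  80.2]
ptr1 [630.4 115.5  80.4]
base [615.5  71.6  33.6]
```

View pics/c4.png

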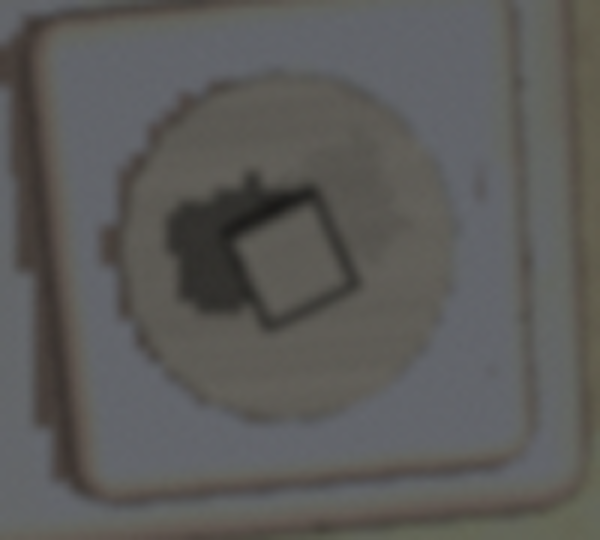

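View pics/c5.png

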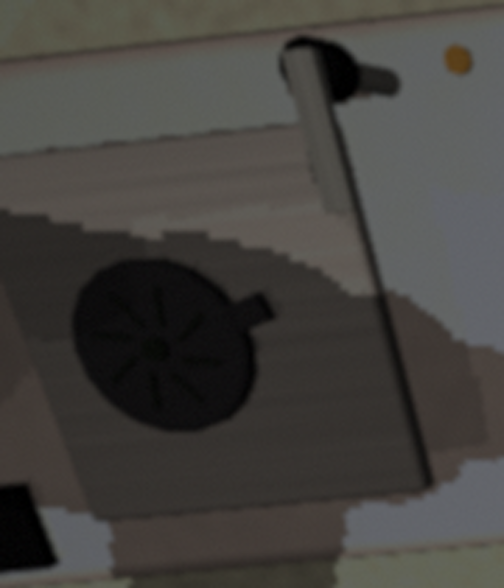

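Call:
arm_command(
  moves=[
    {"ax": 0,"ay": 0,"az": -1,"x": 0,"y": 40,"z": 0,"gripper": -1},
    {"ax": 0,"ay": 0,"az": -1,"x": 0,"y": 40,"z": 0,"gripper": -1},
    {"ax": 0,"ay": 0,"az": 0,"x": 0,"y": 40,"z": 0,"gripper": -1},
    {"ax": 0,"ay": 0,"az": 0,"x": 0,"y": 40,"z": 0,"gripper": -1},
    {"ax": 0,"ay": 0,"az": 0,"x": 0,"y": 40,"z": 0,"gripper": -1},
    {"ax": 0,"ay": 0,"az": 0,"x": 0,"y": 40,"z": 10,"gripper": -1},
    {"ax": 0,"ay": 0,"az": 0,"x": 0,"y": 40,"z": 20,"gripper": -1},
    {"ax": 0,"ay": 0,"az": 0,"x": 0,"y": 38,"z": 20,"gripper": -1},
    {"ax": 0,"ay": 0,"az": 0,"x": 0,"y": 15,"z": 10,"gripper": -1},
    {"ax": 0,"ay": 0,"az": 0,"x": 0,"y": 0,"z": 0,"gripper": -1},
  ],
)

```text
t: 3.02
tool_pos: [531.8, -387.4, 152.9]
tool_rot: [[1.0, 0.015, -0.007], [0.015, -1.0, -0.0], [-0.007, 0.0, -1.0]]
contact_force: [-0.3, -0.1, -0.8]
opening: 85.5
```

```bash
python3 - <<'E'
from h import *
togo([541,-368.7,44],1.8)
o=observe(); R=o['tool_rot']; print(R.round(4))
E
```

```text
shift [ 10.2 -18.6 108.8] yaw 0.87 az -0.93 tilt [-7.5e-03 -2.0e-04 -1.0e+00]
[[ 9.999e-01  1.530e-02 -7.500e-03]
 [ 1.520e-02 -9.999e-01 -2.000e-04]
 [-7.500e-03  1.000e-04 -1.000e+00]]
```

Call:
arm_command(
  moves=[
    {"ax": 0,"ay": 0.4,"az": -0.9,"x": 10,"y": -19,"z": 0,"gripper": -1},
    {"ax": 0,"ay": 0,"az": 0,"x": 0,"y": 0,"z": 20,"gripper": -1},
    {"ax": 0,"ay": 0,"az": 0,"x": 0,"y": 0,"z": 20,"gripper": -1},
    {"ax": 0,"ay": 0,"az": 0,"x": 0,"y": 0,"z": 15,"gripper": -1},
    {"ax": 0,"ay": 0,"az": 0,"x": 0,"y": 0,"z": 0,"gripper": -1},
  ],
)

```text
t: 3.43
tool_pos: [538.3, -371.4, 96.7]
tool_rot: [[1.0, 0.024, -0.0], [0.024, -1.0, -0.0], [-0.0, 0.0, -1.0]]
contact_force: [0.0, 0.1, -0.7]
opening: 85.5
```

```bash
python3 - <<'E'
from h import *
togo([541,-368.7,44],1.8); snap('wrist','wrist3')
E
```

```text
shift [ 2.8 -2.6 52.7] yaw 1.39 az -0.41 tilt [-1.e-04 -1.e-04 -1.e+00]
```

View pics/wrist3.png

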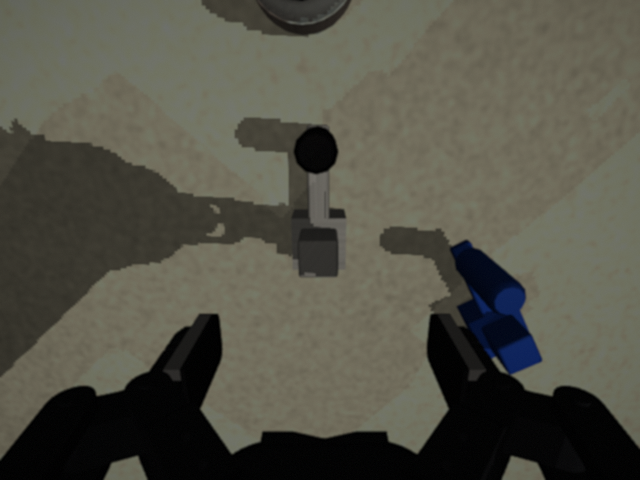

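Boss top is at (319,254), between the fingers. The blue key is clear to the right.

```bash
python3 - <<'E'
from h import *
f,W=cloud('wrist3')
m=(abs(W[...,2]-54)<4); m[:220]=0; m[285:]=0; m[:,:285]=0; m[:,350:]=0
print(m.sum(),np.median(W[m],0),cv2.minAreaRect(W[m][:,:2].astype(np.float32)))
m=(W[...,2]>81); m[:120]=0; m[180:]=0; m[:,:285]=0; m[:,350:]=0
print(m.sum(),cv2.minEnclosingCircle(W[m][:,:2].astype(np.float32)))
m=(W[...,2]>40); m[:200]=0; m[330:]=0; m[:,:430]=0
print('blue',np.nanmin(W[m],0),np.nanmax(W[m],0))
E
```

```text
1549 [ 542.36421828 -368.62983403   54.41615061] ((541.1481323242188, -368.4997253417969), (24.356334686279297, 23.939918518066406), 2.2891845703125)
1548 ((605.8547973632812, -366.66070556640625), 10.312599182128906)
blue [ 487.30986403 -507.77551292   40.00306277] [ 550.05792806 -414.24667988  141.12695221]
```

Call:
arm_command(
  moves=[
    {"ax": 0,"ay": 0,"az": -0.6,"x": 2.8,"y": -2.7,"z": 0,"gripper": -1},
    {"ax": 0,"ay": 0,"az": 0,"x": 0,"y": 0,"z": 20,"gripper": -1},
    {"ax": 0,"ay": 0,"az": 0,"x": 0,"y": 0,"z": 18,"gripper": -1},
    {"ax": 0,"ay": 0,"az": 0,"x": 0,"y": 0,"z": 8,"gripper": -1},
    {"ax": 0,"ay": 0,"az": 0,"x": 0,"y": 0,"z": 0,"gripper": -1},
  ],
)

```text
t: 3.9
tool_pos: [544.4, -369.7, 59.5]
tool_rot: [[0.999, 0.038, 0.009], [0.038, -0.999, -0.007], [0.008, 0.008, -1.0]]
contact_force: [0.7, 1.2, -0.2]
opening: 85.3
```

```bash
python3 - <<'E'
from h import *
togo([541.1,-368.6,44.5],2)
E
```

```text
shift [-3.4 -1.3 14.9] yaw 2.17 az 0.17 tilt [ 0.0086 -0.0072 -0.9999]
```

Call:
arm_command(
  moves=[
    {"ax": 0.4,"ay": -0.5,"az": 0,"x": -3.4,"y": -1.3,"z": 8,"gripper": -1},
    {"ax": 0,"ay": 0,"az": 0,"x": 0,"y": 0,"z": 6,"gripper": -1},
    {"ax": 0,"ay": 0,"az": 0,"x": 0,"y": 0,"z": 0,"gripper": -1},
  ],
)

```text
t: 4.15
tool_pos: [541.8, -369.0, 47.7]
tool_rot: [[0.999, 0.039, 0.001], [0.039, -0.999, -0.002], [0.001, 0.002, -1.0]]
contact_force: [-0.1, 0.1, -1.2]
opening: 85.4
```

```bash
python3 - <<'E'
from h import *
togo([541.1,-368.6,44.5],2)
E
```

```text
shift [-0.7 -0.4  3.2] yaw 2.22 az 0.22 tilt [ 0.0014 -0.0021 -1.    ]
```

Call:
arm_command(
  moves=[
    {"ax": 0,"ay": 0,"az": 0,"x": -0.7,"y": -0.4,"z": 2.7,"gripper": -1},
    {"ax": 0,"ay": 0,"az": 0,"x": 0,"y": 0,"z": 0,"gripper": 1},
    {"ax": 0,"ay": 0,"az": 0,"x": 0,"y": 0,"z": 0,"gripper": 1},
    {"ax": 0,"ay": 0,"az": 0,"x": 0,"y": 0,"z": 0,"gripper": 1},
    {"ax": 0,"ay": 0,"az": 0,"x": 0,"y": 0,"z": 0,"gripper": 1},
    {"ax": 0,"ay": 0,"az": 0,"x": 0,"y": 0,"z": 0,"gripper": 1},
    {"ax": 0,"ay": 0,"az": 0,"x": 0,"y": 0,"z": 0,"gripper": 1},
    {"ax": 0,"ay": 0,"az": 0,"x": 0,"y": 0,"z": 0,"gripper": 1},
  ],
  squeeze=50,
)

```text
t: 4.82
tool_pos: [541.7, -369.3, 46.8]
tool_rot: [[0.999, 0.039, 0.003], [0.039, -0.999, -0.004], [0.003, 0.004, -1.0]]
contact_force: [0.6, -0.0, 0.8]
opening: 0.2
```

```bash
python3 - <<'E'
from h import *
snap('wrist','wrist4');snap('scene','scene4')
f,W=cloud('scene4'); c=f[120:260,180:360]; cv2.imwrite('pics/c6.png',cv2.resize(c,None,fx=4,fy=4,interpolation=2)[:,:,::-1])
E
```

```text
(no output)
```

View pics/wrist4.png

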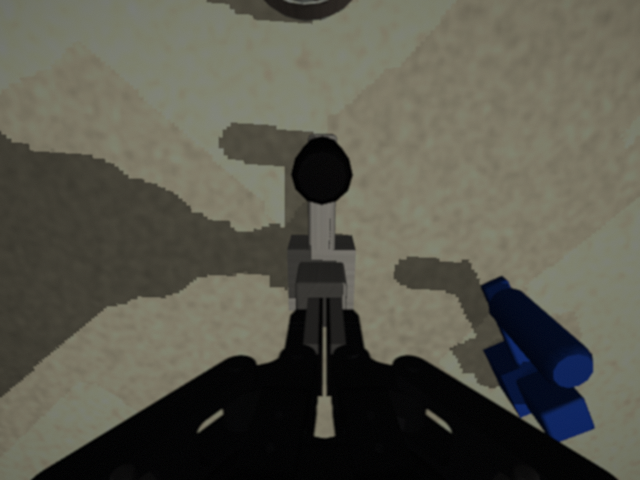

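View pics/c6.png

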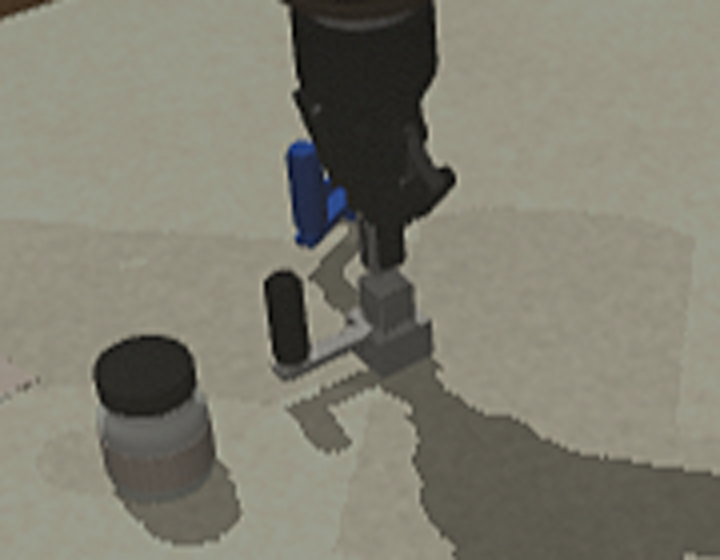

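The fingers shut without catching the boss: the tips are at (325,300) and the boss top is at (321,280). I'll check where the tips really are.

```bash
python3 - <<'E'
from h import *
f,W=cloud('wrist4')
for u,v in ((315,305),(335,305),(313,330),(337,330),(300,330),(322,270),(321,285),(321,292),(322,170)): print(u,v,W[v,u].round(1))
f,W=cloud('scene4')
for v in range(175,200,2): print(v,[tuple(W[v,u].round().astype(int)) if np.isfinite(W[v,u,0]) else None for u in (272,276,280)])
E
```

```text
315 305 [ 551.6 -365.9   73.7]
335 305 [ 551.1 -374.1   72.2]
313 330 [ 550.8 -365.5   90.9]
337 330 [ 552.1 -374.1   92.3]
300 330 [nan nan nan]
322 270 [ 552.4 -368.6   39.3]
321 285 [ 551.7 -368.2   55. ]
321 292 [ 548.6 -368.3   55.7]
322 170 [ 607.5 -366.6   84.7]
175 [(np.int64(553), np.int64(-358), np.int64(106)), (np.int64(553), np.int64(-340), np.int64(117)), (np.int64(550), np.int64(-328), np.int64(122))]
177 [(np.int64(552), np.int64(-361), np.int64(98)), (np.int64(551), np.int64(-345), np.int64(107)), (np.int64(536), np.int64(-353), np.int64(96))]
179 [(np.int64(551), np.int64(-365), np.int64(90)), (np.int64(545), np.int64(-357), np.int64(92)), (np.int64(534), np.int64(-357), np.int64(87))]
181 [(np.int64(551), np.int64(-364), np.int64(85)), (np.int64(545), np.int64(-358), np.int64(86)), (np.int64(536), np.int64(-356), np.int64(83))]
183 [(np.int64(551), np.int64(-365), np.int64(79)), (np.int64(547), np.int64(-355), np.int64(83)), (np.int64(537), np.int64(-354), np.int64(79))]
185 [(np.int64(552), np.int64(-364), np.int64(74)), (np.int64(545), np.int64(-358), np.int64(74)
[... 370 characters left out ...]
(-364), np.int64(58)), (np.int64(545), np.int64(-362), np.int64(55)), (np.int64(535), np.int64(-360), np.int64(52))]
193 [(np.int64(554), np.int64(-365), np.int64(51)), (np.int64(548), np.int64(-357), np.int64(54)), (np.int64(539), np.int64(-354), np.int64(52))]
195 [(np.int64(553), np.int64(-366), np.int64(45)), (np.int64(551), np.int64(-353), np.int64(52)), (np.int64(540), np.int64(-353), np.int64(47))]
197 [(np.int64(553), np.int64(-367), np.int64(39)), (np.int64(549), np.int64(-356), np.int64(43)), (np.int64(541), np.int64(-353), np.int64(42))]
199 [(np.int64(554), np.int64(-367), np.int64(33)), (np.int64(550), np.int64(-356), np.int64(38)), (np.int64(539), np.int64(-356), np.int64(33))]
```

```bash
python3 - <<'E'
from h import *
for n,us in (('wrist3',(210,205,438,445)),('wrist4',(309,315,335,342))):
    f,W=cloud(n); d=np.load('pics/'+n+'.npz'); T=(W-d['tp'])@d['tr']
    print(n,d['tp'])
    for u in us:
        for v in range(294,350,6): 
            print(u,v,T[v,u].round(1),end=' | ')
        print()
    z=d['depth']; print('min depth',z[z>0].min())
E
```

```text
wrist3 [ 538.29777353 -371.38255475   96.67541723]
210 294 [-48.2 -88.2  96.3] | 210 300 [-53.6 -88.8  96.6] | 210 306 [-58.5 -89.1  95.8] | 210 312 [-64.1 -89.8  96.3] | 210 318 [  9.6 -42.9 -36.2] | 210 324 [  9.7 -41.6 -40.6] | 210 330 [  7.1 -41.9 -40.5] | 210 336 [  5.3 -41.7 -41.8] | 210 342 [  3.  -41.8 -42.2] | 210 348 [  0.8 -41.8 -42.8] | 
205 294 [-48.2 -92.1  96.4] | 205 300 [-53.1 -92.4  95.7] | 205 306 [-58.  -92.8  95. ] | 205 312 [-63.4 -93.3  95.1] | 205 318 [ 10.1 -44.5 -37. ] | 205 324 [  9.7 -43.4 -40.6] | 205 330 [  9.5 -42.3 -44.3] | 205 336 [  8.1 -42.  -45.9] | 205 342 [  5.9 -42.  -46.5] | 205 348 [  4.  -42.  -47.3] | 
438 294 [-48.2  89.9  96.7] | 438 300 [-53.   90.2  95.8] | 438 306 [-58.5  90.9  96.3] | 438 312 [-63.9  91.4  96.3] | 438 318 [ 10.1  44.2 -36.8] | 438 324 [  9.   43.5 -39.3] | 438 330 [  6.6  43.7 -39.5] | 438 336 [  4.3  43.8 -40.1] | 438 342 [  2.7  43.5 -41.6] | 438 348 [  1.1  43.2 -43.1] | 
445 294 [-47.5  94.9  95.4] | 445 300 [-53.2  95.9  96.4] | 445 306 [-58.2  96.2  95.8] | 445 312 [-63.4  96.7  95.5] | 445 318 [ 10.   46.9 -36.7
[... 731 characters left out ...]
315 336 [  9.7  -2.4 -48.3] | 315 342 [  9.5  -2.4 -51.7] | 315 348 [  7.5  -2.4 -52.2] | 
335 294 [ 5.7  5.8 -8.5] | 335 300 [ 10.2   5.3 -22.7] | 335 306 [ 10.3   5.2 -27.9] | 335 312 [ 10.5   5.  -33.1] | 335 318 [  9.2   5.  -35.4] | 335 324 [  9.6   4.8 -40.4] | 335 330 [ 10.1   4.7 -45.1] | 335 336 [ 10.    4.6 -48.7] | 335 342 [  9.6   4.5 -51.8] | 335 348 [ 10.8   4.3 -56.9] | 
342 294 [ 5.   9.1 -7.1] | 342 300 [ 1.9  9.1 -7.1] | 342 306 [-0.4  9.1 -8.6] | 342 312 [  9.6   7.8 -31.5] | 342 318 [ 10.3   7.6 -37.2] | 342 324 [  9.8   7.4 -40.6] | 342 330 [  9.9   7.2 -44.9] | 342 336 [  9.8   7.  -48.4] | 342 342 [ 10.9   6.8 -53.6] | 342 348 [ 10.7   6.6 -56.7] | 
min depth 66.969086
```

Both cameras put the shut fingertips about 20 mm behind the reported TCP, where the notes say 14 mm ahead. The boss wasn't touched. I'll work from the measured tip position, open again, and go about 36 mm lower while watching the force.

Call:
arm_command(
  moves=[
    {"ax": 0,"ay": 0,"az": 0,"x": 0,"y": 0,"z": 0,"gripper": -1},
    {"ax": 0.2,"ay": -0.2,"az": 0,"x": -0.6,"y": -0.6,"z": 0,"gripper": -1},
    {"ax": 0,"ay": 0,"az": 0,"x": 0,"y": 0,"z": 0,"gripper": -1},
    {"ax": 0,"ay": 0,"az": 0,"x": 0,"y": 0,"z": 0,"gripper": -1},
    {"ax": 0,"ay": 0,"az": 0,"x": 0,"y": 0,"z": 0,"gripper": -1},
    {"ax": 0,"ay": 0,"az": 0,"x": 0,"y": 0,"z": 0,"gripper": -1},
    {"ax": 0,"ay": 0,"az": 0,"x": 0,"y": 0,"z": 8,"gripper": -1},
    {"ax": 0,"ay": 0,"az": 0,"x": 0,"y": 0,"z": 8,"gripper": -1},
    {"ax": 0,"ay": 0,"az": 0,"x": 0,"y": 0,"z": 8,"gripper": -1},
    {"ax": 0,"ay": 0,"az": 0,"x": 0,"y": 0,"z": 6,"gripper": -1},
    {"ax": 0,"ay": 0,"az": 0,"x": 0,"y": 0,"z": 0,"gripper": -1},
  ],
)

```text
t: 5.83
tool_pos: [540.7, -368.4, 12.9]
tool_rot: [[0.999, 0.039, -0.001], [0.039, -0.999, 0.0], [-0.001, -0.001, -1.0]]
contact_force: [0.4, -0.7, 0.1]
opening: 85.3
```

```bash
python3 - <<'E'
from h import *
togo([541.1,-368.6,11],2)
E
```

```text
shift [0.4 0.3 1.9] yaw 2.21 az 0.21 tilt [-1.3e-03  5.0e-04 -1.0e+00]
```

Call:
arm_command(
  moves=[
    {"ax": 0,"ay": 0,"az": 0,"x": 0.4,"y": 0.3,"z": 1.5,"gripper": -1},
    {"ax": 0,"ay": 0,"az": 0,"x": 0,"y": 0,"z": 0,"gripper": 1},
    {"ax": 0,"ay": 0,"az": 0,"x": 0,"y": 0,"z": 0,"gripper": 1},
    {"ax": 0,"ay": 0,"az": 0,"x": 0,"y": 0,"z": 0,"gripper": 1},
    {"ax": 0,"ay": 0,"az": 0,"x": 0,"y": 0,"z": 0,"gripper": 1},
    {"ax": 0,"ay": 0,"az": 0,"x": 0,"y": 0,"z": 0,"gripper": 1},
    {"ax": 0,"ay": 0,"az": 0,"x": 0,"y": 0,"z": 0,"gripper": 1},
  ],
  squeeze=50,
)

```text
t: 6.42
tool_pos: [541.4, -368.8, 11.8]
tool_rot: [[0.999, 0.039, -0.001], [0.039, -0.999, 0.0], [-0.001, -0.0, -1.0]]
contact_force: [-0.8, 0.5, -3.1]
opening: 23.6
```

```bash
python3 - <<'E'
from h import *
togo([541.1,-368.6,11],2); snap('wrist','wrist5'); print(observe()['opening'])
E
```

```text
shift [-0.3 -0.2  0.8] yaw 2.21 az 0.21 tilt [-9.e-04  3.e-04 -1.e+00]
23.261242973443018
```

View pics/wrist5.png

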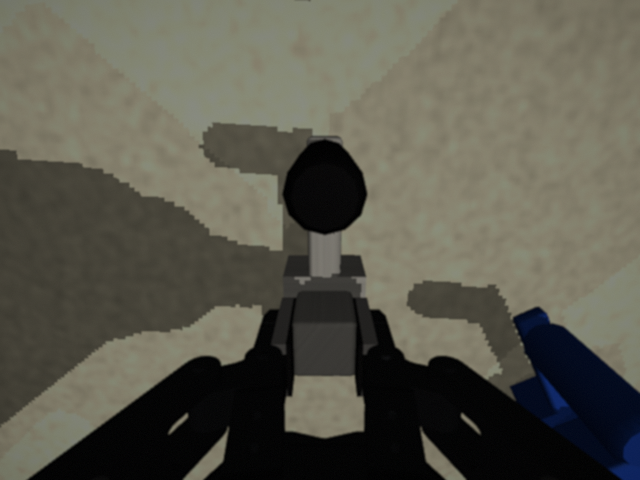

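The boss is gripped: opening is 23.3 mm, with the pads either side of it at (325,340). Lifting and carrying.

Call:
arm_command(
  moves=[
    {"ax": 0,"ay": 0,"az": 0,"x": 0,"y": 0,"z": -10,"gripper": 1},
    {"ax": 0,"ay": 0,"az": 0,"x": 0,"y": 0,"z": -20,"gripper": 1},
    {"ax": 0,"ay": 0,"az": 0,"x": 0,"y": 0,"z": -25,"gripper": 1},
    {"ax": 0,"ay": 0,"az": 0,"x": 0,"y": 0,"z": -25,"gripper": 1},
    {"ax": 0,"ay": 0,"az": 0,"x": 5,"y": -15,"z": -20,"gripper": 1},
    {"ax": 0,"ay": 0,"az": 0,"x": 7,"y": -25,"z": -10,"gripper": 1},
    {"ax": 0,"ay": 0,"az": 0,"x": 8,"y": -30,"z": 0,"gripper": 1},
    {"ax": 0,"ay": 0,"az": 0,"x": 8,"y": -30,"z": 0,"gripper": 1},
    {"ax": 0,"ay": 0,"az": 0,"x": 8,"y": -30,"z": 0,"gripper": 1},
    {"ax": 0,"ay": 0,"az": 0,"x": 8,"y": -30,"z": 0,"gripper": 1},
    {"ax": 0,"ay": 0,"az": 0,"x": 8,"y": -30,"z": 0,"gripper": 1},
    {"ax": 0,"ay": 0,"az": 0,"x": 8,"y": -30,"z": 0,"gripper": 1},
  ],
)

```text
t: 7.47
tool_pos: [591.8, -143.1, 133.2]
tool_rot: [[1.0, 0.03, -0.002], [0.03, -1.0, 0.0], [-0.002, -0.0, -1.0]]
contact_force: [0.9, 0.3, -3.1]
opening: 23.3
```

```bash
python3 - <<'E'
from h import *
togo([598,-48.8,112],26); print(observe()['opening'])
E
```

```text
shift [  9.  -94.   21.2] yaw 1.71 az -24.29 tilt [-1.6e-03  4.0e-04 -1.0e+00]
23.34225857696852
```

Call:
arm_command(
  moves=[
    {"ax": 0,"ay": 0,"az": 0,"x": 3,"y": -30,"z": 5,"gripper": 1},
    {"ax": 0,"ay": 0,"az": 0,"x": 3,"y": -28,"z": 5,"gripper": 1},
    {"ax": 0,"ay": 0,"az": 0,"x": 3,"y": -18,"z": 3,"gripper": 1},
    {"ax": 0,"ay": 0,"az": -5,"x": 0,"y": 0,"z": 0,"gripper": 1},
    {"ax": 0,"ay": 0,"az": -6,"x": 0,"y": 0,"z": 0,"gripper": 1},
    {"ax": 0,"ay": 0,"az": -6,"x": 0,"y": 0,"z": 0,"gripper": 1},
    {"ax": 0,"ay": 0,"az": -6,"x": 0,"y": 0,"z": 0,"gripper": 1},
    {"ax": 0,"ay": 0,"az": 0,"x": 0,"y": 0,"z": 0,"gripper": 1},
  ],
)

```text
t: 8.13
tool_pos: [598.4, -54.2, 124.8]
tool_rot: [[0.898, 0.441, -0.0], [0.441, -0.898, 0.002], [0.001, -0.002, -1.0]]
contact_force: [0.4, 0.4, -2.6]
opening: 23.3
```

```bash
python3 - <<'E'
from h import *
togo([598,-48.8,92],26.2); print(observe()['opening']); snap('wrist','wrist6')
E
```

```text
shift [ 2.  -4.9 32.8] yaw 26.15 az -0.05 tilt [-1.0e-04  1.7e-03 -1.0e+00]
23.2845357957859
```

View pics/wrist6.png

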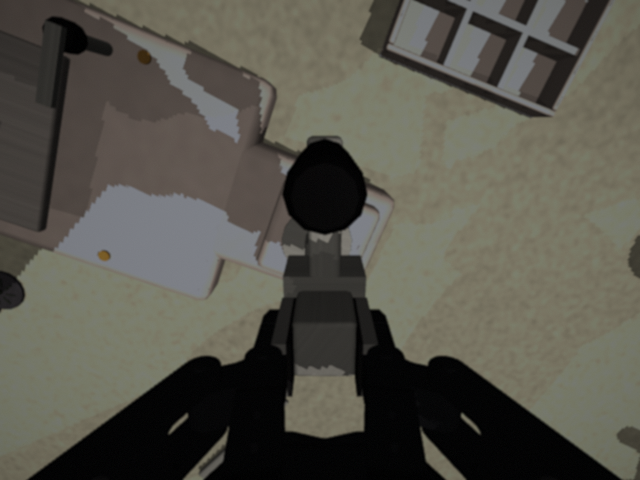

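Call:
arm_command(
  moves=[
    {"ax": 0.1,"ay": 0,"az": 0,"x": 2,"y": -4.9,"z": 10,"gripper": 1},
    {"ax": 0,"ay": 0,"az": 0,"x": 0,"y": 0,"z": 12,"gripper": 1},
    {"ax": 0,"ay": 0,"az": 0,"x": 0,"y": 0,"z": 8,"gripper": 1},
    {"ax": 0,"ay": 0,"az": 0,"x": 0,"y": 0,"z": 0,"gripper": 1},
    {"ax": 0,"ay": 0,"az": 0,"x": 0,"y": 0,"z": 0,"gripper": 1},
  ],
)

```text
t: 8.6
tool_pos: [597.4, -48.4, 91.4]
tool_rot: [[0.906, 0.423, -0.002], [0.423, -0.906, 0.004], [-0.0, -0.004, -1.0]]
contact_force: [0.3, 0.2, -2.0]
opening: 23.2
```

```bash
python3 - <<'E'
from h import *
togo([598,-48.8,80],26.2); print(observe()['contact_force']); snap('scene','scene7'); snap('side','side7')
f,W=cloud('scene7'); g,W=cloud('side7'); c=np.hstack([f[200:330,280:410],g[190:320,210:340]]); cv2.imwrite('pics/c7.png',cv2.resize(c,None,fx=3,fy=3,interpolation=2)[:,:,::-1])
E
```

```text
shift [ 0.4  0.6 11.4] yaw 25.03 az -1.17 tilt [-0.0018  0.0035 -1.    ]
[ 0.34720899  0.23496156 -1.99088774]
```

View pics/c7.png

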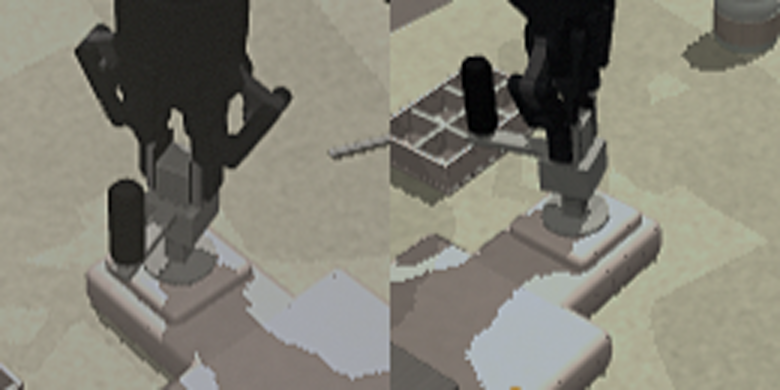

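Both views show the hub straight above the square shaft. Descending gently.

Call:
arm_command(
  moves=[
    {"ax": 0.2,"ay": 0.1,"az": -1.2,"x": 0.4,"y": 0.6,"z": 2,"gripper": 1},
    {"ax": 0,"ay": 0,"az": 0,"x": 0,"y": 0,"z": 3,"gripper": 1},
    {"ax": 0,"ay": 0,"az": 0,"x": 0,"y": 0,"z": 2,"gripper": 1},
    {"ax": 0,"ay": 0,"az": 0,"x": 0,"y": 0,"z": 2,"gripper": 1},
    {"ax": 0,"ay": 0,"az": 0,"x": 0,"y": 0,"z": 0,"gripper": 1},
  ],
)

```text
t: 9.12
tool_pos: [598.8, -49.3, 83.1]
tool_rot: [[0.896, 0.444, 0.001], [0.444, -0.896, 0.007], [0.004, -0.006, -1.0]]
contact_force: [0.2, -0.1, -3.7]
opening: 23.3
```

```bash
python3 - <<'E'
from h import *
togo([598,-48.8,80],26.2); print(observe()['contact_force'])
E
```

```text
shift [-0.5 -0.8  3.1] yaw 26.34 az 0.14 tilt [ 5.0e-04  7.4e-03 -1.0e+00]
[ 0.16473428 -0.14522346 -3.66206668]
```

Call:
arm_command(
  moves=[
    {"ax": -0.35,"ay": -0.2,"az": 0,"x": -0.5,"y": -0.8,"z": 1,"gripper": 1},
    {"ax": 0,"ay": 0,"az": 0,"x": 0,"y": 0,"z": 1.5,"gripper": 1},
    {"ax": 0,"ay": 0,"az": 0,"x": 0,"y": 0,"z": 1.5,"gripper": 1},
    {"ax": 0,"ay": 0,"az": 0,"x": 0,"y": 0,"z": 0,"gripper": 1},
  ],
)

```text
t: 9.45
tool_pos: [598.0, -48.7, 78.8]
tool_rot: [[0.896, 0.443, 0.0], [0.443, -0.896, -0.001], [-0.0, 0.001, -1.0]]
contact_force: [0.1, 0.3, -3.0]
opening: 23.2
```

```bash
python3 - <<'E'
from h import *
togo([598,-48.8,80],26.2); o=observe();print(o['contact_force'],o['wrist_torque'])
E
```

```text
shift [-0.   0.1 -1.2] yaw 26.32 az 0.12 tilt [ 3.e-04 -5.e-04 -1.e+00]
[ 0.07414363  0.28459535 -2.98666528] [-0.06680934  0.07247345 -0.03277764]
```

Call:
arm_command(
  moves=[
    {"ax": 0,"ay": 0,"az": 0,"x": 0,"y": 0,"z": 1.5,"gripper": 1},
    {"ax": 0,"ay": 0,"az": 0,"x": 0,"y": 0,"z": 1.5,"gripper": 1},
    {"ax": 0,"ay": 0,"az": 0,"x": 0,"y": 0,"z": 0,"gripper": 1},
  ],
)

```text
t: 9.7
tool_pos: [598.1, -48.6, 75.6]
tool_rot: [[0.896, 0.444, 0.0], [0.444, -0.896, -0.001], [0.0, 0.001, -1.0]]
contact_force: [-1.1, -1.5, -4.2]
opening: 23.6
```

Call:
arm_command(
  moves=[
    {"ax": 0,"ay": 0,"az": 0,"x": 0,"y": 0,"z": 1.5,"gripper": 1},
    {"ax": 0,"ay": 0,"az": 0,"x": 0,"y": 0,"z": 1.5,"gripper": 1},
    {"ax": 0,"ay": 0,"az": 0,"x": 0,"y": 0,"z": 0,"gripper": 1},
  ],
)

```text
t: 9.95
tool_pos: [598.0, -48.7, 72.3]
tool_rot: [[0.896, 0.443, 0.0], [0.443, -0.896, -0.001], [0.0, 0.001, -1.0]]
contact_force: [-1.1, 0.1, -3.5]
opening: 23.3
```

Going on cleanly, with 10 mm left.

Call:
arm_command(
  moves=[
    {"ax": 0,"ay": 0,"az": 0,"x": 0,"y": 0,"z": 2,"gripper": 1},
    {"ax": 0,"ay": 0,"az": 0,"x": 0,"y": 0,"z": 2,"gripper": 1},
    {"ax": 0,"ay": 0,"az": 0,"x": 0,"y": 0,"z": 0,"gripper": 1},
  ],
)

```text
t: 10.2
tool_pos: [598.1, -48.7, 67.9]
tool_rot: [[0.896, 0.443, 0.0], [0.443, -0.896, -0.001], [0.0, 0.001, -1.0]]
contact_force: [-1.1, 0.2, -4.2]
opening: 23.0
```

Call:
arm_command(
  moves=[
    {"ax": 0,"ay": 0,"az": 0,"x": 0,"y": 0,"z": 1.5,"gripper": 1},
    {"ax": 0,"ay": 0,"az": 0,"x": 0,"y": 0,"z": 1.5,"gripper": 1},
    {"ax": 0,"ay": 0,"az": 0,"x": 0,"y": 0,"z": 0,"gripper": 1},
  ],
)

```text
t: 10.45
tool_pos: [598.0, -48.7, 64.4]
tool_rot: [[0.896, 0.443, 0.0], [0.443, -0.896, -0.0], [0.0, 0.001, -1.0]]
contact_force: [0.6, -0.4, -4.2]
opening: 23.4
```

Call:
arm_command(
  moves=[
    {"ax": 0,"ay": 0,"az": 0,"x": 0,"y": 0,"z": 1,"gripper": 1},
    {"ax": 0,"ay": 0,"az": 0,"x": 0,"y": 0,"z": 0,"gripper": 1},
  ],
)

```text
t: 10.62
tool_pos: [598.0, -48.7, 63.2]
tool_rot: [[0.896, 0.443, 0.0], [0.443, -0.896, -0.0], [0.0, 0.001, -1.0]]
contact_force: [0.9, 0.5, -2.9]
opening: 23.0
```

Call:
arm_command(
  moves=[
    {"ax": 0,"ay": 0,"az": 0,"x": 0,"y": 0,"z": 0.8,"gripper": 1},
    {"ax": 0,"ay": 0,"az": 0,"x": 0,"y": 0,"z": 0,"gripper": 1},
  ],
)

```text
t: 10.78
tool_pos: [598.1, -48.7, 62.4]
tool_rot: [[0.896, 0.443, 0.0], [0.443, -0.896, -0.001], [0.0, 0.001, -1.0]]
contact_force: [0.3, 0.7, -3.6]
opening: 23.1
```

Call:
arm_command(
  moves=[
    {"ax": 0,"ay": 0,"az": 0,"x": 0,"y": 0,"z": 0.6,"gripper": 1},
    {"ax": 0,"ay": 0,"az": 0,"x": 0,"y": 0,"z": 0,"gripper": 1},
  ],
)

```text
t: 10.95
tool_pos: [598.1, -48.7, 61.8]
tool_rot: [[0.896, 0.443, 0.0], [0.443, -0.896, -0.001], [0.0, 0.001, -1.0]]
contact_force: [1.2, 0.5, -3.2]
opening: 23.1
```

Home height is reached (61.8 mm = 11.8 + 50). I'll let go and rise so I can regrasp on the handle.

Call:
arm_command(
  moves=[
    {"ax": 0,"ay": 0,"az": 0,"x": 0,"y": 0,"z": 0,"gripper": -1},
    {"ax": 0,"ay": 0,"az": 0,"x": 0,"y": 0,"z": 0,"gripper": -1},
    {"ax": 0,"ay": 0,"az": 0,"x": 0,"y": 0,"z": 0,"gripper": -1},
    {"ax": 0,"ay": 0,"az": 0,"x": 0,"y": 0,"z": 0,"gripper": -1},
    {"ax": 0,"ay": 0,"az": 0,"x": 0,"y": 0,"z": 0,"gripper": -1},
    {"ax": 0,"ay": 0,"az": 0,"x": 0,"y": 0,"z": 0,"gripper": -1},
    {"ax": 0,"ay": 0,"az": 0,"x": 0,"y": 0,"z": -15,"gripper": -1},
    {"ax": 0,"ay": 0,"az": 0,"x": 0,"y": 0,"z": -25,"gripper": -1},
    {"ax": 0,"ay": 0,"az": 0,"x": 0,"y": 0,"z": -25,"gripper": -1},
    {"ax": 0,"ay": 0,"az": 0,"x": 0,"y": 0,"z": -20,"gripper": -1},
    {"ax": 0,"ay": 0,"az": 0,"x": 0,"y": 0,"z": 0,"gripper": -1},
    {"ax": 0,"ay": 0,"az": 0,"x": 0,"y": 0,"z": 0,"gripper": -1},
  ],
)

```text
t: 11.95
tool_pos: [598.0, -48.7, 151.0]
tool_rot: [[0.896, 0.443, 0.001], [0.443, -0.896, -0.001], [0.001, 0.001, -1.0]]
contact_force: [0.0, -0.3, -0.8]
opening: 85.6
```

```bash
python3 - <<'E'
from h import *
o=observe();print(o['tool_pos'],o['opening']); togo([656,-20,120],26)
snap('wrist','wrist8'); snap('scene','scene8'); snap('side','side8')
f,W=cloud('wrist8'); z=W[...,2]
m=(z>130)&(z<140); m[:,:240]=0; m[:,400:]=0; m[300:]=0
print('handle',m.sum(),cv2.minEnclosingCircle(W[m][:,:2].astype(np.float32)),np.median(z[m]))
m=(abs(z-104)<5); m[:,:240]=0; m[:,400:]=0; m[:150]=0;m[350:]=0
print('boss',m.sum(),np.median(W[m],0),cv2.minAreaRect(W[m][:,:2].astype(np.float32)))
f,_=cloud('scene8'); g,_=cloud('side8'); c=np.hstack([f[200:330,280:410],g[190:320,210:340]]); cv2.imwrite('pics/c8.png',cv2.resize(c,None,fx=3,fy=3,interpolation=2)[:,:,::-1])
E
```

```text
[598.00739066 -48.67119709 151.01808836] 85.61036606726405
shift [64.7 -0.  31.1] yaw 26.32 az 0.32 tilt [ 1.e-03 -6.e-04 -1.e+00]
handle 1464 ((656.2470092773438, -20.27998924255371), 10.384689331054688) 135.1325988338968
boss 1480 [599.50931167 -48.7092838  104.46003086] ((598.5319213867188, -49.006103515625), (23.890954971313477, 23.806367874145508), 27.20526695251465)
```

View pics/wrist8.png

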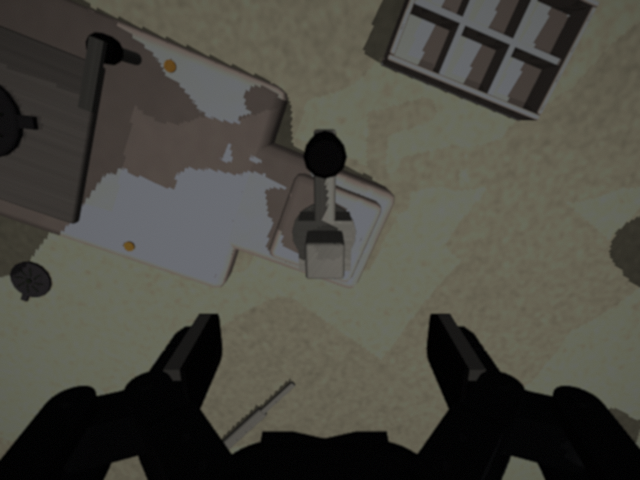

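View pics/c8.png

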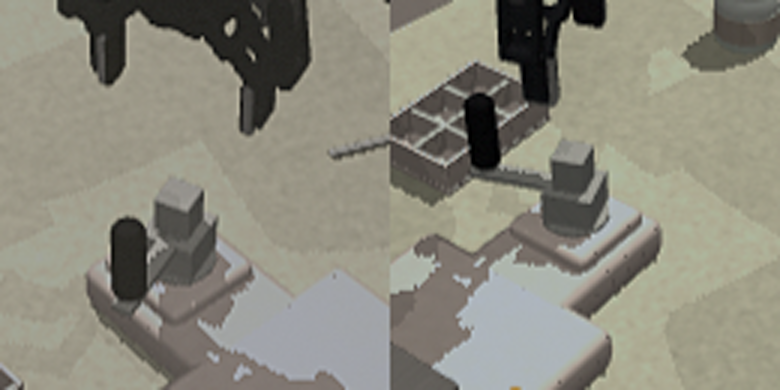

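Wrist view: the key sits home. Boss top reads 104.4 mm (50+54) at (325,258) and the handle top is at (325,155). Next I move over the handle, half open.

Call:
arm_command(
  moves=[
    {"ax": 0,"ay": 0,"az": 0,"x": 22,"y": 0,"z": 0,"gripper": -0.1},
    {"ax": 0,"ay": 0,"az": 0,"x": 22,"y": 0,"z": 0,"gripper": -0.1},
    {"ax": 0,"ay": 0,"az": 0,"x": 20,"y": 0,"z": 0,"gripper": -0.1},
    {"ax": 0,"ay": 0,"az": 0,"x": 0,"y": 0,"z": 0,"gripper": -0.1},
    {"ax": 0,"ay": 0,"az": 0,"x": 0,"y": 0,"z": 0,"gripper": -0.1},
  ],
)

```text
t: 12.52
tool_pos: [655.1, -19.2, 144.3]
tool_rot: [[0.897, 0.442, -0.008], [0.442, -0.897, 0.001], [-0.007, -0.004, -1.0]]
contact_force: [-0.1, -0.6, 0.8]
opening: 46.7
```

```bash
python3 - <<'E'
from h import *
o=observe();print(o['opening'],o['qpos']); togo([656.2,-20.3,82],26)
E
```

```text
46.65851921331277 [-1.46497574e-01  3.53647224e-01  1.33195963e+00 -4.71939435e-04
  1.46381363e+00  9.66089556e-01]
shift [ 0.9  1.7 62.3] yaw 26.26 az 0.26 tilt [-7.8e-03  7.0e-04 -1.0e+00]
```

Call:
arm_command(
  moves=[
    {"ax": -0.2,"ay": 0.4,"az": 0,"x": 0.9,"y": 1.7,"z": 10,"gripper": -0.1},
    {"ax": 0,"ay": 0,"az": 0,"x": 0,"y": 0,"z": 15,"gripper": -0.1},
    {"ax": 0,"ay": 0,"az": 0,"x": 0,"y": 0,"z": 10,"gripper": -0.1},
    {"ax": 0,"ay": 0,"az": 0,"x": 0,"y": 0,"z": 0,"gripper": -0.1},
  ],
)

```text
t: 12.85
tool_pos: [654.6, -20.8, 105.3]
tool_rot: [[0.897, 0.442, -0.003], [0.442, -0.897, 0.001], [-0.003, -0.002, -1.0]]
contact_force: [-0.5, 0.9, -0.3]
opening: 46.7
```

```bash
python3 - <<'E'
from h import *
o=observe();print(o['opening'],o['contact_force']); togo([656.2,-20.3,82],26.2)
E
```

```text
46.719855343058065 [-0.48253911  0.92330322 -0.34421169]
shift [ 1.7  0.4 23.3] yaw 26.26 az 0.06 tilt [-0.0035  0.001  -1.    ]
```

Call:
arm_command(
  moves=[
    {"ax": -0.1,"ay": 0.2,"az": 0,"x": 1.5,"y": 0.3,"z": 8,"gripper": -0.1},
    {"ax": 0,"ay": 0,"az": 0,"x": 0,"y": 0,"z": 8,"gripper": -0.1},
    {"ax": 0,"ay": 0,"az": 0,"x": 0,"y": 0,"z": 5,"gripper": -0.1},
    {"ax": 0,"ay": 0,"az": 0,"x": 0,"y": 0,"z": 0,"gripper": 1},
    {"ax": 0,"ay": 0,"az": 0,"x": 0,"y": 0,"z": 0,"gripper": 1},
    {"ax": 0,"ay": 0,"az": 0,"x": 0,"y": 0,"z": 0,"gripper": 1},
    {"ax": 0,"ay": 0,"az": 0,"x": 0,"y": 0,"z": 0,"gripper": 1},
    {"ax": 0,"ay": 0,"az": 0,"x": 0,"y": 0,"z": 0,"gripper": 1},
  ],
  squeeze=20,
)

```text
t: 13.52
tool_pos: [655.4, -21.0, 83.1]
tool_rot: [[0.897, 0.442, 0.0], [0.442, -0.897, 0.001], [0.001, -0.0, -1.0]]
contact_force: [-1.0, 0.2, -2.9]
opening: 20.7
```

```bash
cat >> h.py <<'E'
C=np.array([598.0,-48.8])
def st():
    o=observe(); R=o['tool_rot']; p=o['tool_pos']; d=p[:2]-C
    cy=np.degrees(np.arctan2(R[1,0],R[0,0])); th=np.degrees(np.arctan2(d[1],d[0])); 
    z=R[:,2]
    F=o['contact_force']
    print('t',round(o['t'],2),'r',np.hypot(*d).round(1),'world ang',th.round(1),'alpha',round((cy-th)%360,1),'yaw',cy.round(2),'z',p[2].round(1),'open',round(o['opening'],1),
     'F',F.round(1),'Frad,tan',np.round([F[:2]@d/np.hypot(*d),(F[0]*d[1]-F[1]*d[0])/np.hypot(*d)],1),'fix ax,ay',np.round(np.degrees([z@R[:,1]*0+np.dot(np.array([0,0,-1]),R[:,1])*-1,np.dot(np.array([0,0,-1]),R[:,0])]),2))
def plan(da,n,r=65.):
    o=observe(); R=o['tool_rot']; d=o['tool_pos'][:2]-C; a=np.arctan2(d[1],d[0])
    for i in range(n):
        b=a-np.radians(da); w=r*np.array([np.cos(b)-np.cos(a),np.sin(b)-np.sin(a),0]); print(np.round(R.T@w,1)[:2],end=' '); a=b
    print()
E
python3 - <<'E'
from h import *
st(); plan(10,6)
E
```

```text
t 13.52 r 63.8 world ang 25.8 alpha 0.4 yaw 26.22 z 83.1 open 20.7 F [-1.   0.2 -2.9] Frad,tan [-0.8 -0.7] fix ax,ay [-0.03 -0.04]
[-1.1 11.3] [-3.  10.9] [-4.9 10.2] [-6.6  9.2] [-8.1  8. ] [-9.3  6.4]
```

Call:
arm_command(
  moves=[
    {"ax": 0,"ay": 0,"az": 0,"x": -0.5,"y": 6,"z": 0.3,"gripper": 1},
    {"ax": 0,"ay": 0,"az": 0,"x": -1.5,"y": 8,"z": 0,"gripper": 1},
    {"ax": 0,"ay": 0,"az": 0,"x": -2.5,"y": 8,"z": 0,"gripper": 1},
  ],
)

```text
t: 13.77
tool_pos: [661.4, -42.4, 83.2]
tool_rot: [[0.896, 0.444, 0.0], [0.444, -0.896, 0.002], [0.001, -0.001, -1.0]]
contact_force: [-2.1, 3.8, -3.4]
opening: 20.2
```

```bash
python3 - <<'E'
from h import *
st(); plan(9,6)
E
```

```text
t 13.77 r 63.7 world ang 5.8 alpha 20.5 yaw 26.34 z 83.2 open 20.2 F [-2.1  3.8 -3.4] Frad,tan [-1.7 -4. ] fix ax,ay [-0.08 -0.07]
[-4.3  9.2] [-5.7  8.5] [-7.   7.5] [-8.   6.3] [-8.9  4.9] [-9.6  3.5]
```

Call:
arm_command(
  moves=[
    {"ax": 0,"ay": 0,"az": 0,"x": -4,"y": 9.2,"z": 0.2,"gripper": 1},
    {"ax": 0,"ay": 0,"az": 0,"x": -5.7,"y": 8.5,"z": 0,"gripper": 1},
    {"ax": 0,"ay": 0,"az": 0,"x": -7,"y": 7.5,"z": 0,"gripper": 1},
    {"ax": 0,"ay": 0,"az": 0,"x": -8,"y": 6.3,"z": 0,"gripper": 1},
    {"ax": 0,"ay": 0,"az": 0,"x": -8.9,"y": 4.9,"z": 0,"gripper": 1},
  ],
)

```text
t: 14.18
tool_pos: [645.5, -94.1, 81.6]
tool_rot: [[0.896, 0.443, -0.005], [0.443, -0.896, 0.006], [-0.002, -0.008, -1.0]]
contact_force: [-7.0, 13.6, 1.0]
opening: 20.5
```

```bash
python3 - <<'E'
from h import *
st(); plan(9,6)
E
```

```text
t 14.18 r 65.6 world ang -43.6 alpha 70.0 yaw 26.32 z 81.6 open 20.5 F [-7.  13.6  1. ] Frad,tan [-14.5  -5. ] fix ax,ay [-0.45  0.11]
[-9.8  2.7] [-10.1   1.2] [-10.2  -0.4] [-10.  -2.] [-9.6 -3.6] [-8.9 -5. ]
```

Call:
arm_command(
  moves=[
    {"ax": -0.4,"ay": 0.1,"az": 0,"x": -0.5,"y": -1.2,"z": 0,"gripper": 1},
    {"ax": 0,"ay": 0,"az": 0,"x": 0,"y": 0,"z": 0,"gripper": 1},
  ],
)

```text
t: 14.35
tool_pos: [643.1, -96.2, 82.0]
tool_rot: [[0.897, 0.441, -0.001], [0.441, -0.897, 0.002], [-0.0, -0.002, -1.0]]
contact_force: [-4.2, 7.9, -1.6]
opening: 20.2
```

```bash
python3 - <<'E'
from h import *
st(); plan(7,6,64.5)
E
```

```text
t 14.35 r 65.4 world ang -46.4 alpha 72.6 yaw 26.18 z 82.0 open 20.2 F [-4.2  7.9 -1.6] Frad,tan [-8.6 -2.4] fix ax,ay [-0.13  0.02]
[-7.6  1.9] [-7.8  0.9] [-7.9 -0. ] [-7.8 -1. ] [-7.6 -1.9] [-7.3 -2.8]
```

Call:
arm_command(
  moves=[
    {"ax": -0.1,"ay": 0,"az": 0,"x": -7.6,"y": 1.0,"z": 0,"gripper": 1},
    {"ax": 0,"ay": 0,"az": 0,"x": -7.8,"y": 0.4,"z": 0,"gripper": 1},
    {"ax": 0,"ay": 0,"az": 0,"x": -7.9,"y": -0.5,"z": 0,"gripper": 1},
    {"ax": 0,"ay": 0,"az": 0,"x": -7.8,"y": -1.5,"z": 0,"gripper": 1},
  ],
)

```text
t: 14.68
tool_pos: [614.4, -112.1, 82.5]
tool_rot: [[0.898, 0.44, 0.002], [0.44, -0.898, 0.001], [0.002, -0.0, -1.0]]
contact_force: [1.4, 4.1, -1.6]
opening: 20.8
```

```bash
python3 - <<'E'
from h import *
st(); plan(7,6,64.5)
E
```

```text
t 14.68 r 65.4 world ang -75.5 alpha 101.6 yaw 26.11 z 82.5 open 20.8 F [ 1.4  4.1 -1.6] Frad,tan [-3.7 -2.4] fix ax,ay [-0.01 -0.13]
[-7.6 -2.1] [-7.3 -3. ] [-6.9 -3.8] [-6.4 -4.6] [-5.7 -5.4] [-5.1 -6. ]
```

Call:
arm_command(
  moves=[
    {"ax": 0,"ay": -0.1,"az": -0.1,"x": -7.6,"y": -2.4,"z": 0,"gripper": 1},
    {"ax": 0,"ay": 0,"az": 0,"x": -7.3,"y": -3.2,"z": 0,"gripper": 1},
    {"ax": 0,"ay": 0,"az": 0,"x": -6.9,"y": -4,"z": 0,"gripper": 1},
    {"ax": 0,"ay": 0,"az": 0,"x": -6.4,"y": -4.8,"z": 0,"gripper": 1},
    {"ax": 0,"ay": 0,"az": 0,"x": -5.7,"y": -5.5,"z": 0,"gripper": 1},
    {"ax": 0,"ay": 0,"az": 0,"x": -5.1,"y": -6,"z": 0,"gripper": 1},
  ],
)

```text
t: 15.18
tool_pos: [563.6, -106.3, 82.1]
tool_rot: [[0.898, 0.441, 0.003], [0.441, -0.898, 0.002], [0.004, -0.0, -1.0]]
contact_force: [8.3, 7.7, -6.8]
opening: 20.4
```

```bash
python3 - <<'E'
from h import *
st(); plan(7,6,64.5)
E
```

```text
t 15.18 r 67.0 world ang -120.9 alpha 147.1 yaw 26.15 z 82.1 open 20.4 F [ 8.3  7.7 -6.8] Frad,tan [-10.8  -3.2] fix ax,ay [-0.03 -0.22]
[-3.9 -6.9] [-3.  -7.3] [-2.1 -7.6] [-1.2 -7.8] [-0.2 -7.9] [ 0.8 -7.8]
```

Call:
arm_command(
  moves=[
    {"ax": 0,"ay": -0.2,"az": 0,"x": -2.5,"y": -7.5,"z": 0,"gripper": 1},
    {"ax": 0,"ay": 0,"az": 0,"x": -2.1,"y": -7.6,"z": 0,"gripper": 1},
    {"ax": 0,"ay": 0,"az": 0,"x": -1,"y": -7.7,"z": 0,"gripper": 1},
    {"ax": 0,"ay": 0,"az": 0,"x": 0.2,"y": -7.8,"z": 0,"gripper": 1},
  ],
)

```text
t: 15.52
tool_pos: [541.7, -83.1, 83.1]
tool_rot: [[0.898, 0.44, 0.0], [0.44, -0.898, -0.005], [-0.002, 0.005, -1.0]]
contact_force: [-5.5, -6.2, 1.9]
opening: 20.4
```

```bash
python3 - <<'E'
from h import *
st(); plan(7,6,64.5)
E
```

```text
t 15.52 r 65.9 world ang -148.7 alpha 174.7 yaw 26.08 z 83.1 open 20.4 F [-5.5 -6.2  1.9] Frad,tan [ 7.9 -2.4] fix ax,ay [0.28 0.12]
[-0.2 -7.9] [ 0.7 -7.8] [ 1.7 -7.7] [ 2.6 -7.4] [ 3.5 -7.1] [ 4.3 -6.6]
```

Call:
arm_command(
  moves=[
    {"ax": 0.2,"ay": 0.1,"az": 0,"x": -0.8,"y": -7.8,"z": 0,"gripper": 1},
    {"ax": 0,"ay": 0,"az": 0,"x": 0.7,"y": -7.8,"z": 0,"gripper": 1},
    {"ax": 0,"ay": 0,"az": 0,"x": 1.7,"y": -7.7,"z": 0,"gripper": 1},
    {"ax": 0,"ay": 0,"az": 0,"x": 2.7,"y": -7.4,"z": 0,"gripper": 1},
    {"ax": 0,"ay": 0,"az": 0,"x": 3.6,"y": -7.1,"z": 0,"gripper": 1},
  ],
)

```text
t: 15.93
tool_pos: [531.3, -43.9, 82.7]
tool_rot: [[0.898, 0.439, 0.006], [0.439, -0.898, -0.003], [0.004, 0.005, -1.0]]
contact_force: [8.9, -3.2, -6.8]
opening: 20.0
```

```bash
python3 - <<'E'
from h import *
st(); plan(7,6,64.5)
E
```

```text
t 15.93 r 66.8 world ang 175.8 alpha 210.3 yaw 26.05 z 82.7 open 20.0 F [ 8.9 -3.2 -6.8] Frad,tan [-9.1 -2.5] fix ax,ay [ 0.29 -0.22]
[ 4.4 -6.5] [ 5.1 -6. ] [ 5.8 -5.3] [ 6.4 -4.5] [ 6.9 -3.7] [ 7.3 -2.9]
```

Call:
arm_command(
  moves=[
    {"ax": 0.2,"ay": -0.2,"az": 0,"x": 5.3,"y": -5.9,"z": 0,"gripper": 1},
    {"ax": 0,"ay": 0,"az": 0,"x": 5.4,"y": -5.7,"z": 0,"gripper": 1},
    {"ax": 0,"ay": 0,"az": 0,"x": 6.1,"y": -5,"z": 0,"gripper": 1},
    {"ax": 0,"ay": 0,"az": 0,"x": 6.7,"y": -4.1,"z": 0,"gripper": 1},
    {"ax": 0,"ay": 0,"az": 0,"x": 7.1,"y": -3.2,"z": 0,"gripper": 1},
  ],
)

```text
t: 16.35
tool_pos: [547.5, -6.2, 82.8]
tool_rot: [[0.898, 0.439, 0.0], [0.439, -0.898, -0.003], [-0.001, 0.003, -1.0]]
contact_force: [-0.2, -2.4, -1.2]
opening: 20.3
```

```bash
python3 - <<'E'
from h import *
st(); plan(7,6,64.5)
E
```

```text
t 16.35 r 66.0 world ang 139.9 alpha 246.2 yaw 26.06 z 82.8 open 20.3 F [-0.2 -2.4 -1.2] Frad,tan [-1.4 -2. ] fix ax,ay [0.14 0.06]
[ 7.4 -2.7] [ 7.7 -1.8] [ 7.8 -0.9] [7.9 0.1] [7.8 1.1] [7.6 2. ]
```

Very smooth. The same scheme again.

Call:
arm_command(
  moves=[
    {"ax": 0.1,"ay": 0,"az": 0,"x": 7.4,"y": -2.7,"z": 0,"gripper": 1},
    {"ax": 0,"ay": 0,"az": 0,"x": 7.7,"y": -1.5,"z": 0,"gripper": 1},
    {"ax": 0,"ay": 0,"az": 0,"x": 7.8,"y": -0.4,"z": 0,"gripper": 1},
    {"ax": 0,"ay": 0,"az": 0,"x": 7.8,"y": 0.7,"z": 0,"gripper": 1},
    {"ax": 0,"ay": 0,"az": 0,"x": 7.7,"y": 1.7,"z": 0,"gripper": 1},
  ],
)

```text
t: 16.77
tool_pos: [584.4, 15.2, 82.6]
tool_rot: [[0.898, 0.44, -0.001], [0.44, -0.898, -0.002], [-0.002, 0.001, -1.0]]
contact_force: [-1.4, -4.5, -0.2]
opening: 20.4
```

```bash
python3 - <<'E'
from h import *
st(); plan(7,6,64.5)
E
```

```text
t 16.77 r 65.4 world ang 102.0 alpha 284.1 yaw 26.1 z 82.6 open 20.4 F [-1.4 -4.5 -0.2] Frad,tan [-4.1 -2.4] fix ax,ay [0.06 0.11]
[7.5 2.4] [7.2 3.3] [6.7 4.1] [6.2 4.9] [5.5 5.6] [4.8 6.3]
```

Call:
arm_command(
  moves=[
    {"ax": 0,"ay": 0.1,"az": 0,"x": 7.4,"y": 2.8,"z": 0,"gripper": 1},
    {"ax": 0,"ay": 0,"az": 0,"x": 7.0,"y": 3.6,"z": 0,"gripper": 1},
    {"ax": 0,"ay": 0,"az": 0,"x": 6.5,"y": 4.4,"z": 0,"gripper": 1},
    {"ax": 0,"ay": 0,"az": 0,"x": 5.9,"y": 5.2,"z": 0,"gripper": 1},
    {"ax": 0,"ay": 0,"az": 0,"x": 5.1,"y": 6,"z": 0,"gripper": 1},
  ],
)

```text
t: 17.18
tool_pos: [626.6, 9.7, 82.1]
tool_rot: [[0.898, 0.441, -0.002], [0.441, -0.898, -0.0], [-0.002, -0.0, -1.0]]
contact_force: [-4.4, -2.5, 2.1]
opening: 20.3
```

```bash
python3 - <<'E'
from h import *
st(); plan(7,6,64.5)
E
```

```text
t 17.18 r 65.1 world ang 63.9 alpha 322.2 yaw 26.14 z 82.1 open 20.3 F [-4.4 -2.5  2.1] Frad,tan [-4.1 -2.8] fix ax,ay [-0.03  0.09]
[4.4 6.5] [3.6 7. ] [2.7 7.4] [1.8 7.7] [0.9 7.8] [-0.1  7.9]
```

Call:
arm_command(
  moves=[
    {"ax": 0,"ay": 0.1,"az": 0,"x": 4.0,"y": 6.6,"z": 0,"gripper": 1},
    {"ax": 0,"ay": 0,"az": 0,"x": 3.2,"y": 7,"z": 0,"gripper": 1},
    {"ax": 0,"ay": 0,"az": 0,"x": 2.3,"y": 7.4,"z": 0,"gripper": 1},
    {"ax": 0,"ay": 0,"az": 0,"x": 1.3,"y": 7.7,"z": 0,"gripper": 1},
    {"ax": 0,"ay": 0,"az": 0,"x": 0.3,"y": 7.8,"z": 0,"gripper": 1},
  ],
)

```text
t: 17.6
tool_pos: [656.0, -20.1, 82.1]
tool_rot: [[0.898, 0.441, -0.0], [0.441, -0.898, 0.003], [0.001, -0.002, -1.0]]
contact_force: [-3.9, 2.0, 2.0]
opening: 20.5
```

```bash
cat > meas.py <<'E'
from h import *
def meas(n):
    f,W=cloud(n)
    sx=np.array([np.sin(np.radians(-5.5)),np.cos(np.radians(5.5))])  # scope +y approx
    d=W[...,:2]-C; a=d@sx; b=d@np.array([sx[1],-sx[0]]); z=W[...,2]
    s=(a>172)&(a<278)&(abs(b)<50)&(z>50)&(z<105); zs=z[s]
    h,e=np.histogram(zs,np.arange(50,105,1)); k=h.argmax(); z0=e[k]+.5
    top=zs[abs(zs-z0)<3]; print(n,'stage',np.median(top).round(2),len(top))
    p=(a>155)&(a<176)&(abs(b)<60)&(z>z0+3)&(z<100) if False else (abs(W[...,1]-120)<12)&(W[...,0]>605)&(W[...,0]<655)&(z>72)&(z<92)
    print(' pointer',np.median(z[p]).round(2),p.sum(),np.percentile(z[p],[10,90]).round(1))
E
python3 - <<'E'
from h import *
st(); plan(7,6,64.5)
snap('scene','scene9'); snap('side','side9')
from meas import meas
for n in ('scene0','side0','wrist2','scene9','side9'): meas(n)
E
```

```text
t 17.6 r 64.7 world ang 26.3 alpha 359.8 yaw 26.15 z 82.1 open 20.5 F [-3.9  2.   2. ] Frad,tan [-2.6 -3.6] fix ax,ay [-0.14 -0.06]
[-0.5  7.9] [-1.4  7.7] [-2.3  7.5] [-3.2  7.2] [-4.1  6.7] [-4.9  6.2] 
scene0 stage 60.36 2414
 pointer 80.2 147 [76.6 82.2]
side0 stage 59.83 1978
 pointer 79.24 103 [76. 81.]
wrist2 stage 60.89 11494
 pointer 80.69 972 [76.7 81.9]
scene9 stage 72.13 2481
 pointer 79.33 179 [73.2 81.8]
side9 stage 71.58 2019
 pointer 79.35 114 [73.6 81.1]
```

View pics/scene9.png

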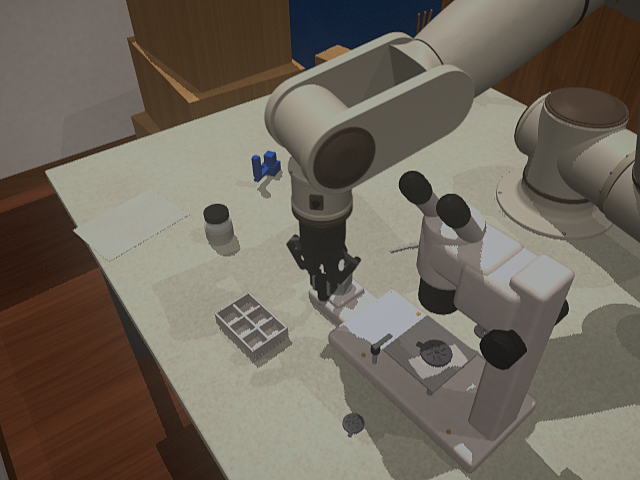

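```bash
python3 - <<'E'
from h import *
f,W=cloud('wrist2')
P=[W[v,u] for v in range(80,120,2) for u in (int(round(112+ (v-75)*0.26)),int(round(112+(v-75)*.26))+3)]
P=np.array(P); print(P.round(1)[::3]); q=P[:,2]; print('ptr',np.median(q))
for r in ((100,130,60,110),(20,60,105,135),(95,140,200,222),(120,150,140,210)):
    m=W[r[2]:r[3],r[0]:r[1]]; m=m.reshape(-1,3); m=m[abs(m[:,2]-61)<4]; print(r,len(m),np.median(m,0).round(2))
for n in ('scene0','scene9','side0','side9'):
    f,W=cloud(n); z=W[...,2]
    m=(W[...,0]>608)&(W[...,0]<640)&(W[...,1]>105)&(W[...,1]<135)&(z>70)
    v,u=np.nonzero(m); print(n,m.sum(),u.min(),u.max(),v.min(),v.max())
    for vv in range(v.min(),v.max()+1): print('   ',vv,[(int(x),round(float(z[vv,x]),1),int(W[vv,x,1])) for x in u[v==vv]])
E
```

```text
[[644.  116.1  81.1]
 [642.8 114.3  79.5]
 [640.  115.9  80.3]
 [638.7 114.4  79.3]
 [635.9 115.7  80.8]
 [634.6 113.7  79.4]
 [631.8 115.   80.8]
 [630.5 113.7  79.5]
 [627.6 113.4  82.5]
 [626.3 113.6  78.3]
 [623.5 114.9  79.8]
 [622.  112.5  79.2]
 [619.2 113.3  81.6]
 [617.8 112.5  79.3]]
ptr 79.70388031062788
(100, 130, 60, 110) 161 [629.78 136.85  60.7 ]
(20, 60, 105, 135) 1198 [616.95 192.15  60.88]
(95, 140, 200, 222) 984 [541.17 144.42  60.91]
(120, 150, 140, 210) 1541 [566.39 126.79  60.73]
scene0 80 378 392 333 345
    333 [(389, 81.0, 113)]
    334 [(388, 81.2, 114), (389, 80.6, 114), (390, 81.9, 116)]
    335 [(386, 82.4, 114), (387, 81.1, 114), (388, 80.3, 115), (389, 79.2, 115), (390, 82.7, 118), (391, 80.3, 118)]
    336 [(385, 80.6, 114), (386, 80.3, 115), (387, 79.7, 115), (388, 80.7, 117), (389, 80.8, 118), (390, 81.1, 119), (391, 80.7, 120), (392, 80.9, 121)]
    337 [(384, 80.1, 114), (385, 79.4, 115), (386, 80.0, 116), (387, 80.5, 117), (388, 78.7, 117), (389, 81.7, 120), (390, 79.4, 120), (391, 78.6, 120), (392, 77.2, 120)]
    338 [(382, 79.8, 114), (383, 83.
[... 6433 characters left out ...]
   290 [(188, 71.5, 134), (189, 72.0, 133), (190, 72.2, 132), (191, 70.3, 130), (192, 72.0, 129), (193, 72.3, 128), (200, 76.2, 122)]
    291 [(191, 72.0, 132), (192, 73.7, 132), (194, 71.1, 128), (195, 70.5, 127)]
    292 [(191, 71.6, 134), (192, 72.4, 133), (193, 72.2, 131), (194, 71.3, 130), (195, 71.3, 129), (196, 72.6, 128), (197, 72.8, 127)]
    293 [(192, 71.6, 134), (193, 71.3, 133), (194, 72.3, 132), (195, 72.1, 131), (196, 70.0, 128), (198, 71.1, 126)]
    294 [(193, 71.6, 134), (194, 70.5, 133), (195, 70.2, 131), (196, 71.9, 131), (197, 71.8, 129), (198, 70.2, 127), (199, 70.8, 127), (200, 71.5, 126)]
    295 [(195, 71.4, 133), (196, 70.9, 132), (197, 72.1, 131), (198, 71.3, 130)]
```

Stage is now about 72.0 and the pointer top about 80.2, so roughly 8.1 mm (about 243°) remain. The stage has risen 11.76 mm for the turn, as expected. I'll keep winding.

Call:
arm_command(
  moves=[
    {"ax": -0.1,"ay": 0,"az": 0,"x": -1.0,"y": 7.8,"z": 0,"gripper": 1},
    {"ax": 0,"ay": 0,"az": 0,"x": -1.9,"y": 7.6,"z": 0,"gripper": 1},
    {"ax": 0,"ay": 0,"az": 0,"x": -2.9,"y": 7.3,"z": 0,"gripper": 1},
    {"ax": 0,"ay": 0,"az": 0,"x": -3.8,"y": 6.9,"z": 0,"gripper": 1},
    {"ax": 0,"ay": 0,"az": 0,"x": -4.7,"y": 6.3,"z": 0,"gripper": 1},
  ],
)

```text
t: 18.12
tool_pos: [660.7, -60.5, 83.0]
tool_rot: [[0.898, 0.441, 0.006], [0.441, -0.898, 0.002], [0.006, 0.001, -1.0]]
contact_force: [2.9, 1.5, 1.1]
opening: 20.3
```

```bash
python3 - <<'E'
from h import *
st(); plan(7,6,64.5)
E
```

```text
t 18.12 r 63.8 world ang -10.5 alpha 36.7 yaw 26.15 z 83.0 open 20.3 F [2.9 1.5 1.1] Frad,tan [ 2.6 -2. ] fix ax,ay [ 0.05 -0.34]
[-5.1  6. ] [-5.8  5.4] [-6.4  4.6] [-6.9  3.8] [-7.3  2.9] [-7.6  2. ]
```

Call:
arm_command(
  moves=[
    {"ax": 0,"ay": -0.3,"az": 0,"x": -5.1,"y": 6.0,"z": 0,"gripper": 1},
    {"ax": 0,"ay": 0,"az": 0,"x": -6.0,"y": 5.1,"z": 0,"gripper": 1},
    {"ax": 0,"ay": 0,"az": 0,"x": -6.6,"y": 4.2,"z": 0,"gripper": 1},
    {"ax": 0,"ay": 0,"az": 0,"x": -7.1,"y": 3.2,"z": 0,"gripper": 1},
    {"ax": 0,"ay": 0,"az": 0,"x": -7.4,"y": 2.2,"z": 0,"gripper": 1},
  ],
)

```text
t: 18.53
tool_pos: [639.5, -98.0, 82.8]
tool_rot: [[0.898, 0.44, 0.002], [0.44, -0.898, -0.001], [0.001, 0.002, -1.0]]
contact_force: [2.1, 1.7, 0.5]
opening: 20.2
```

```bash
python3 - <<'E'
from h import *
st(); plan(7,6,64.5)
E
```

```text
t 18.53 r 64.4 world ang -49.8 alpha 75.9 yaw 26.1 z 82.8 open 20.2 F [2.1 1.7 0.5] Frad,tan [ 0.  -2.7] fix ax,ay [ 0.1  -0.05]
[-7.7  1.4] [-7.9  0.5] [-7.9 -0.5] [-7.7 -1.4] [-7.5 -2.4] [-7.2 -3.3]
```

Call:
arm_command(
  moves=[
    {"ax": 0.1,"ay": 0,"az": 0,"x": -7.7,"y": 1.2,"z": 0,"gripper": 1},
    {"ax": 0,"ay": 0,"az": 0,"x": -7.9,"y": 0.2,"z": 0,"gripper": 1},
    {"ax": 0,"ay": 0,"az": 0,"x": -7.9,"y": -0.9,"z": 0,"gripper": 1},
    {"ax": 0,"ay": 0,"az": 0,"x": -7.7,"y": -1.9,"z": 0,"gripper": 1},
    {"ax": 0,"ay": 0,"az": 0,"x": -7.4,"y": -2.9,"z": 0,"gripper": 1},
  ],
)

```text
t: 18.95
tool_pos: [598.9, -114.0, 82.9]
tool_rot: [[0.899, 0.439, 0.001], [0.439, -0.899, -0.0], [0.001, 0.001, -1.0]]
contact_force: [2.6, 0.4, -0.6]
opening: 20.2
```

```bash
python3 - <<'E'
from h import *
st(); plan(7,6,64.5)
E
```

```text
t 18.95 r 65.2 world ang -89.2 alpha 115.3 yaw 26.04 z 82.9 open 20.2 F [ 2.6  0.4 -0.6] Frad,tan [-0.4 -2.7] fix ax,ay [ 0.06 -0.05]
[-6.9 -3.8] [-6.4 -4.6] [-5.8 -5.3] [-5.1 -6. ] [-4.3 -6.6] [-3.5 -7.1]
```

Call:
arm_command(
  moves=[
    {"ax": 0,"ay": 0,"az": -0.1,"x": -6.8,"y": -4.0,"z": 0,"gripper": 1},
    {"ax": 0,"ay": 0,"az": 0,"x": -6.1,"y": -4.9,"z": 0,"gripper": 1},
    {"ax": 0,"ay": 0,"az": 0,"x": -5.4,"y": -5.7,"z": 0,"gripper": 1},
    {"ax": 0,"ay": 0,"az": 0,"x": -4.6,"y": -6.4,"z": 0,"gripper": 1},
    {"ax": 0,"ay": 0,"az": 0,"x": -3.7,"y": -6.9,"z": 0,"gripper": 1},
  ],
)

```text
t: 19.37
tool_pos: [557.8, -100.7, 83.1]
tool_rot: [[0.898, 0.44, 0.001], [0.44, -0.898, -0.003], [-0.0, 0.003, -1.0]]
contact_force: [0.7, -2.3, -0.4]
opening: 20.4
```

```bash
python3 - <<'E'
from h import *
st(); plan(7,6,64.5)
E
```

```text
t 19.37 r 65.7 world ang -127.8 alpha 153.9 yaw 26.12 z 83.1 open 20.4 F [ 0.7 -2.3 -0.4] Frad,tan [ 1.4 -2. ] fix ax,ay [0.15 0.01]
[-3.  -7.3] [-2.1 -7.6] [-1.2 -7.8] [-0.2 -7.9] [ 0.7 -7.8] [ 1.7 -7.7]
```

Call:
arm_command(
  moves=[
    {"ax": 0.1,"ay": 0,"az": 0,"x": -2.9,"y": -7.3,"z": 0,"gripper": 1},
    {"ax": 0,"ay": 0,"az": 0,"x": -1.8,"y": -7.6,"z": 0,"gripper": 1},
    {"ax": 0,"ay": 0,"az": 0,"x": -0.8,"y": -7.8,"z": 0,"gripper": 1},
    {"ax": 0,"ay": 0,"az": 0,"x": 0.2,"y": -7.8,"z": 0,"gripper": 1},
    {"ax": 0,"ay": 0,"az": 0,"x": 1.2,"y": -7.7,"z": 0,"gripper": 1},
  ],
)

```text
t: 19.78
tool_pos: [533.7, -64.7, 83.0]
tool_rot: [[0.898, 0.44, -0.001], [0.44, -0.898, -0.001], [-0.001, 0.0, -1.0]]
contact_force: [2.1, -1.9, -0.8]
opening: 20.5
```

```bash
python3 - <<'E'
from h import *
st(); plan(7,6,64.5)
E
```

```text
t 19.78 r 66.2 world ang -166.1 alpha 192.3 yaw 26.12 z 83.0 open 20.5 F [ 2.1 -1.9 -0.8] Frad,tan [-1.6 -2.4] fix ax,ay [0.02 0.08]
[ 2.1 -7.6] [ 3.  -7.3] [ 3.9 -6.8] [ 4.7 -6.3] [ 5.4 -5.7] [ 6.1 -5. ]
```

Call:
arm_command(
  moves=[
    {"ax": 0,"ay": 0.1,"az": 0,"x": 2.4,"y": -7.5,"z": 0,"gripper": 1},
    {"ax": 0,"ay": 0,"az": 0,"x": 3.3,"y": -7.1,"z": 0,"gripper": 1},
    {"ax": 0,"ay": 0,"az": 0,"x": 4.2,"y": -6.6,"z": 0,"gripper": 1},
    {"ax": 0,"ay": 0,"az": 0,"x": 5.0,"y": -6.0,"z": 0,"gripper": 1},
    {"ax": 0,"ay": 0,"az": 0,"x": 5.7,"y": -5.3,"z": 0,"gripper": 1},
    {"ax": 0,"ay": 0,"az": 0,"x": 0,"y": 0,"z": 0,"gripper": 1},
    {"ax": 0,"ay": 0,"az": 0,"x": 0,"y": 0,"z": 0,"gripper": 1},
  ],
)

```text
t: 20.37
tool_pos: [538.6, -19.7, 82.7]
tool_rot: [[0.897, 0.443, 0.001], [0.443, -0.897, 0.0], [0.001, 0.0, -1.0]]
contact_force: [1.0, -2.8, -0.4]
opening: 20.2
```

```bash
python3 - <<'E'
from h import *
st(); plan(7,6,64.5)
snap('scene','scene10'); snap('side','side10'); snap('wrist','wrist10')
from meas import meas
for n in ('scene10','side10','wrist10'): meas(n)
c=cv2.imread('pics/scene10.png')[310:410,340:500]; cv2.imwrite('pics/c10.png',cv2.resize(c,None,fx=4.5,fy=4.5,interpolation=2))
c=cv2.imread('pics/side10.png')[250:370,120:300]; cv2.imwrite('pics/c11.png',cv2.resize(c,None,fx=4.2,fy=4.2,interpolation=2))
E
```

```text
t 20.37 r 66.2 world ang 153.9 alpha 232.4 yaw 26.27 z 82.7 open 20.2 F [ 1.  -2.8 -0.4] Frad,tan [-2.1 -2.1] fix ax,ay [ 0.01 -0.05]
[ 6.5 -4.4] [ 7.  -3.6] [ 7.4 -2.7] [ 7.7 -1.8] [ 7.8 -0.8] [7.9 0.1] 
scene10 stage 79.68 2445
 pointer 79.92 217 [76.4 82. ]
side10 stage 79.29 2019
 pointer 79.2 135 [76.8 81.1]
wrist10 stage 80.34 8945
 pointer 77.73 107 [74.6 80.2]
```

View pics/c10.png

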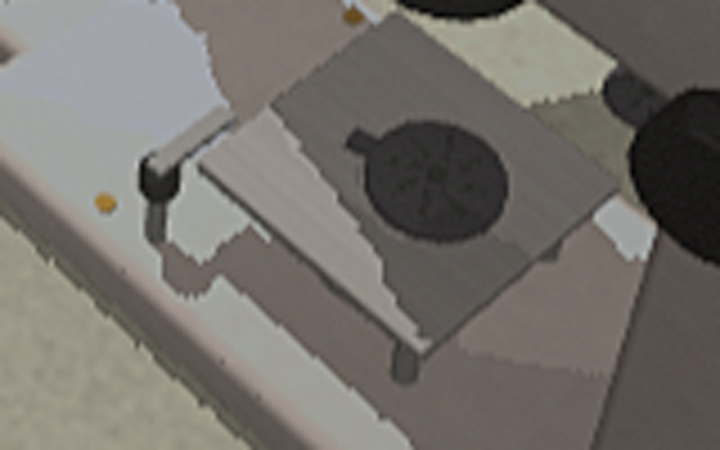

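View pics/c11.png

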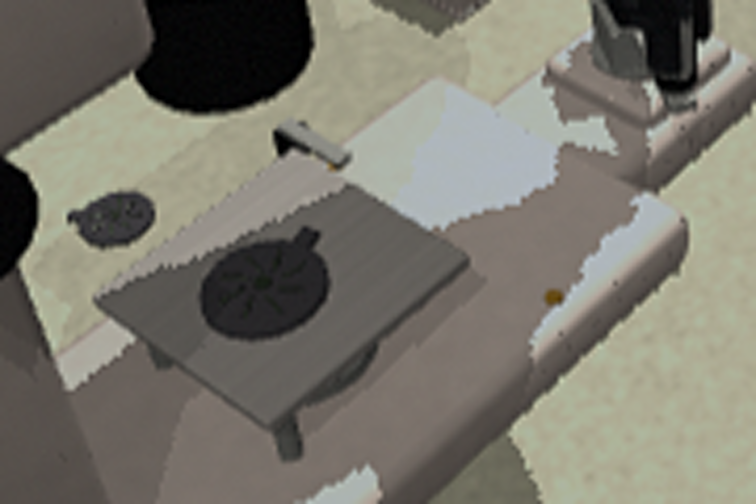

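The medal is flat on the stage, and the stage is about 0.6 mm below the pointer top. A small last turn of about 14°, then I let go.

Call:
arm_command(
  moves=[
    {"ax": 0,"ay": 0,"az": 0,"x": 6.7,"y": -4.2,"z": 0,"gripper": 1},
    {"ax": 0,"ay": 0,"az": 0,"x": 6.0,"y": -2.8,"z": 0,"gripper": 1},
    {"ax": 0,"ay": 0,"az": 0,"x": 0,"y": 0,"z": 0,"gripper": 1},
    {"ax": 0,"ay": 0,"az": 0,"x": 0,"y": 0,"z": 0,"gripper": 1},
    {"ax": 0,"ay": 0,"az": 0,"x": 0,"y": 0,"z": 0,"gripper": 1},
  ],
)

```text
t: 20.93
tool_pos: [546.3, -7.9, 82.7]
tool_rot: [[0.898, 0.441, -0.002], [0.441, -0.898, 0.001], [-0.001, -0.002, -1.0]]
contact_force: [-1.6, -0.6, 2.8]
opening: 20.3
```

```bash
python3 - <<'E'
from h import *
st()
E
```

```text
t 20.93 r 65.9 world ang 141.7 alpha 244.5 yaw 26.16 z 82.7 open 20.3 F [-1.6 -0.6  2.8] Frad,tan [ 0.9 -1.5] fix ax,ay [-0.1   0.06]
```

Call:
arm_command(
  moves=[
    {"ax": 0,"ay": 0,"az": 0,"x": 0,"y": 0,"z": 0,"gripper": -0.1},
    {"ax": 0,"ay": 0,"az": 0,"x": 0,"y": 0,"z": 0,"gripper": -0.1},
    {"ax": 0,"ay": 0,"az": 0,"x": 0,"y": 0,"z": 0,"gripper": -0.1},
    {"ax": 0,"ay": 0,"az": 0,"x": 0,"y": 0,"z": 0,"gripper": -0.1},
    {"ax": 0,"ay": 0,"az": 0,"x": 0,"y": 0,"z": 0,"gripper": -0.1},
  ],
)

```text
t: 21.35
tool_pos: [546.3, -8.2, 82.6]
tool_rot: [[0.898, 0.44, -0.001], [0.44, -0.898, 0.002], [-0.0, -0.002, -1.0]]
contact_force: [-0.0, -0.0, -0.4]
opening: 47.0
```

```bash
python3 - <<'E'
from h import *
st(); snap('scene','scene11'); c=cv2.imread('pics/scene11.png')[170:320,250:430]; cv2.imwrite('pics/c12.png',cv2.resize(c,None,fx=4.2,fy=4,interpolation=2))
E
```

```text
t 21.35 r 65.7 world ang 141.8 alpha 244.3 yaw 26.13 z 82.6 open 47.0 F [-0.  -0.  -0.4] Frad,tan [ 0. -0.] fix ax,ay [-0.12  0.02]
```

View pics/c12.png

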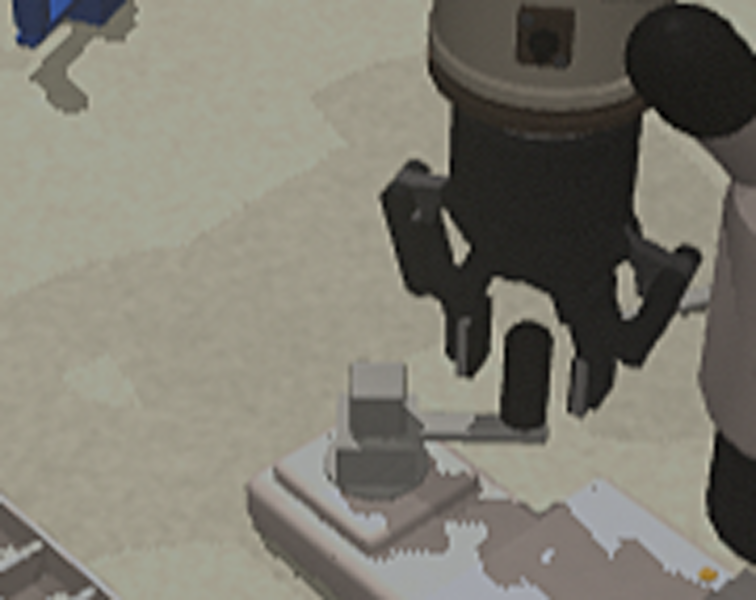

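The fingers are open and clear on both sides of the handle. I retract straight up.

Call:
arm_command(
  moves=[
    {"ax": 0,"ay": 0,"az": 0,"x": 0,"y": 0,"z": -12,"gripper": -0.1},
    {"ax": 0,"ay": 0,"az": 0,"x": 0,"y": 0,"z": -20,"gripper": -0.1},
    {"ax": 0,"ay": 0,"az": 0,"x": 0,"y": 0,"z": -25,"gripper": -0.1},
    {"ax": 0,"ay": 0,"az": 0,"x": 0,"y": 0,"z": -25,"gripper": -0.1},
    {"ax": 0,"ay": 0,"az": 0,"x": 0,"y": 0,"z": -15,"gripper": -0.1},
    {"ax": 0,"ay": 0,"az": 0,"x": 0,"y": 15,"z": 0,"gripper": -0.1},
    {"ax": 0,"ay": 0,"az": 0,"x": 0,"y": 25,"z": 0,"gripper": -0.1},
    {"ax": 0,"ay": 0,"az": 0,"x": 0,"y": 25,"z": 0,"gripper": -0.1},
    {"ax": 0,"ay": 0,"az": 0,"x": 0,"y": 10,"z": 0,"gripper": -0.1},
    {"ax": 0,"ay": 0,"az": 0,"x": 0,"y": 0,"z": 0,"gripper": -0.1},
    {"ax": 0,"ay": 0,"az": 0,"x": 0,"y": 0,"z": 0,"gripper": -0.1},
    {"ax": 0,"ay": 0,"az": 0,"x": 0,"y": 0,"z": 0,"gripper": -0.1},
  ],
)

```text
t: 22.4
tool_pos: [580.3, -79.8, 189.5]
tool_rot: [[0.898, 0.441, 0.0], [0.441, -0.898, 0.001], [0.001, -0.001, -1.0]]
contact_force: [-0.0, 0.2, -0.6]
opening: 47.0
```

```bash
python3 - <<'E'
from h import *
from meas import meas
st(); 
for n in ('scene','side','wrist'): snap(n,n+'12'); meas(n+'12')
for n in ('scene12','side12','wrist12'):
    f,W=cloud(n); z=W[...,2]
    m=(abs(W[...,0]-598)<17)&(abs(W[...,1]+48.8)<17)&(z>99)&(z<110); print(n,'boss',m.sum(),np.median(W[m],0).round(1))
    m=(abs(W[...,0]-628)<18)&(abs(W[...,1]-118)<8)&(z>77)&(z<84); print('  ptr',np.median(z[m]).round(2),m.sum())
E
```

```text
t 22.4 r 35.7 world ang -119.8 alpha 145.9 yaw 26.16 z 189.5 open 47.0 F [-0.   0.2 -0.6] Frad,tan [-0.2  0.2] fix ax,ay [-0.06 -0.06]
scene12 stage 80.31 2470
 pointer 79.93 221 [76.3 82. ]
side12 stage 79.68 2010
 pointer 79.41 137 [76. 81.]
wrist12 stage 80.76 9580
 pointer 80.57 2209 [77.1 81.8]
scene12 boss 137 [600.7 -45.6 103.7]
  ptr 80.55 96
side12 boss 97 [595.  -44.9 103. ]
  ptr 79.78 69
wrist12 boss 1231 [598.8 -48.5 104.4]
  ptr 80.77 1177
```

View pics/wrist12.png

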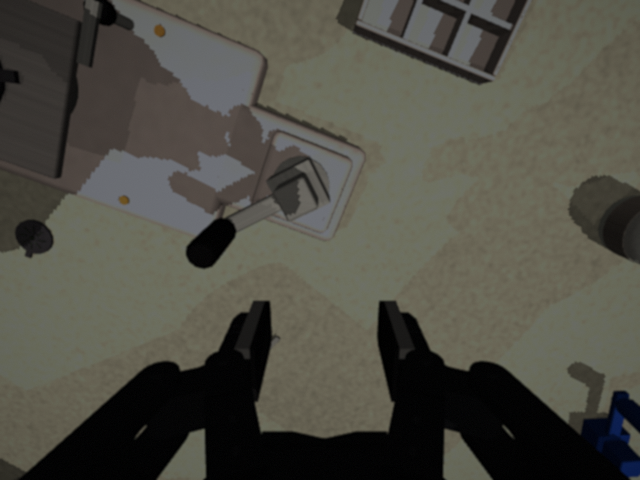

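View pics/scene12.png

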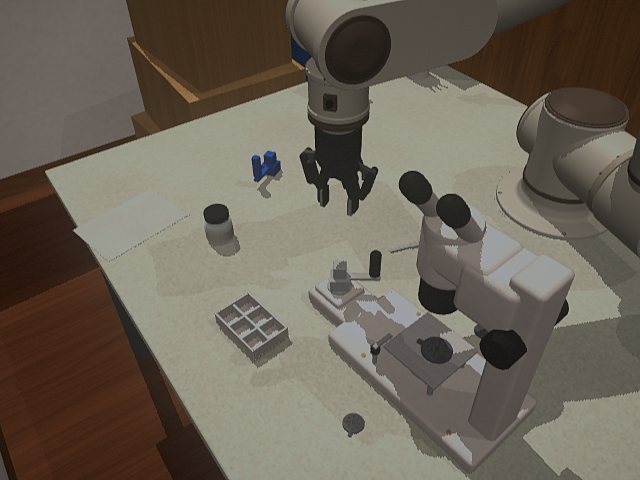

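Stage and pointer agree within 0.25 mm in all three cameras. In the wrist camera the boss top reads 104.4 mm, so the key is home. The robot is clear, so I hand in.

```bash
python3 -c "
from h import *
print(close_job())"
```

```text
the job is handed in; nothing more can be done
None
```

The crank is fully home on the shaft, the stage is level with the pointer, and the job is handed in at about 22.5 s. No verdict was reported.

**What I did:** I gripped the crank by its boss and matched it to the shaft's angle, which I measured at about 26° with the wrist camera. It went down over the shaft with no contact felt. I then wound it clockwise by the handle for about 1.68 turns, let go and backed off. The largest force I read while winding was about 15 N, at the ends of the moves. The contact force on the shaft itself is not reported.

**Last checks:**
- **Stage against pointer:** the heights in mm were 80.3 / 80.55 (scene camera), 79.7 / 79.8 (side) and 80.8 / 80.8 (wrist). All agree within 0.25 mm.
- **Crank seating:** the boss top is at 104.4 mm in the wrist camera, against 104 expected when home, and 103.0 to 103.7 in the other two. The boss's horizontal position is about 1 mm from the shaft axis in the wrist camera. The scene and side cameras put it 4 to 5 mm off, but they see only part of the boss and gave the bare shaft a similar shift.
- **Other things:** the medal lies flat on the stage, and the jar, tray and scalpel look where they were. I judged these by eye only. The gripper is open and clear.

**What disagreed:** the fingertips are about 20 mm behind the reported TCP when shut, not 14 mm ahead as described. The first close on the boss therefore shut on air above it. I re-measured from the pictures and it gripped the second time.

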